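# Stack the tub from behind the shakers

## Robot

A 7-joint arm with a two-finger parallel gripper is mounted at the origin on the work surface. World frame = base frame: x ahead of the robot, y to its left, z up, the work surface at z = 0. Lengths are in m, angles in rad, forces in N, time in s.
With the tool pointing down it reaches from about 0.4 to 0.925 m from the base axis. Payload 5.6 kg.
Tool frame: the origin (TCP) lies midway between the tips of the shut fingers; the grasp point (between the pads) lies 19 mm behind it; y points along the fingers, x is the direction in which the jaws open and shut, and the axes are right-handed (so a half turn about y gives the same grasp; the last joint's range is limited). The gripper opens to 85 mm and grips with 20 to 120 N. Pads are 22 mm wide; open, the fingers measure 114 mm over their backs; the gripper's body (76 mm by 85 mm) begins 54 mm behind the grasp point. The pads swing forward as they close: fully open they stand 13 mm farther back than shut.
Start: joints at [1.134, 0.468, -0.012, 1.603, 0.006, 1.071, -0.056], TCP at [0.249, -0.6, 0.231] pointing down, gripper open.
Joint ranges: [-2.53, 2.53], [-0.31, 2.02], [-1.57, 1.55], [0.28, 2.44], [-1.29, 4.43], [0.15, 1.84], [-2.92, 2.92]. Speed limits (rad/s): [2.57, 2.57, 3.14, 3.14, 3.14, 3.14, 3.14].

## Interface

Orientations are given as a rotation vector (axis times angle).
In Python, from bench import ctrl, vision gives the robot as it stands.
- The arm moves only by the tool play_rows, never from a script. Its argument "series" is a list of rows, each an object with "jaw": the closure, from 0 (fully open) to 1 (shut); "xyz": the shift along the tool's x, y, z in units of 40 mm (1.0 is 40 mm), a list of three; "twist": the turn about the tool's y in units of 10 degrees (1.0 is 10 degrees). A call has 1 to 20 rows; each row is the pose to reach, as a shift and turn from the pose commanded when the call began, along the tool's axes at that moment; what a row does not reach only later rows make up. A row lasts 1/8 s, in which the tool goes at most 62.5 mm and 10.7 degrees, less where a joint would pass 70% of its speed; a pose out of reach is approached as far as the arm can. A call with a gripper value outside its range is refused whole. The fingers move at their own pace and stop on an object; "force" is the grip in N (left out, the last holds). Time passes only in rows, so rows that repeat a pose let the fingers close. It gives the time, the measured TCP pose, the force and the opening at its end, in the units of the state.
- ctrl.get_state(): the state, without advancing time (a new reading comes with each control period).
- vision.capture(name): name is "scene" or "top"; returns (picture, depth): 420x560x3 uint8, red, green, blue; 420x560 float32, m along the optical axis (not along the pixel's ray), 0 where there is no reading.
- vision.camera_model(name): a dict with "mtx" (3x3 intrinsics, pixels), "view" (4x4, takes a point from world to camera coordinates). Camera axes: x right, y down, z forward; pixel columns grow to the right and rows downward; lengths in m; the calibration is good to about 2 mm. A picture is of the moment at which its call begins. camera_model takes no time and is no camera call.
- ctrl.hand_in(): hands the job in, once; it reports no verdict.
The state is a dict: "time": time; "joints": joint angles; "joint_vel": joint speeds; "tau": joint torques, N m; "ee_pos": TCP position; "tool_rot": TCP orientation; "ft_force": force on the tool from outside, world axes, zero at the start; "torque": the same for the moment, N m; "gripper_width": finger opening in m.
Only numpy, scipy, OpenCV 4.12 (cv2) and the standard library are available. Lean on these libraries where they do the work, as an engineer would, in place of code of your own. Each camera call takes 0.05 s, during which the arm holds its last target.

## Task

Move both shakers out of the way onto the green side tray, then take the white tub from behind them and set it on the grey tub, turned so that it stacks up high on the rim (its blue end over the grey tub's plain end) and does not nest, so the washed tubs can air. Then put each shaker back in the middle of the mat of its own colour. Keep the shakers upright, leave the grey tub where it stands and do not disturb the mug or the pie tin.

Things in the scene. Friction and masses are not known exactly. Their poses are not given: they have to be found in the camera images.
- shaker_red: steel shaker with a red domed lid, round, 50 mm diameter, 105 mm tall (straight steel wall up to 80 mm), about 0.2 kg, loose. Origin: centre of its underside; z up along it.
- shaker_yellow: the same shaker with a yellow lid. Origin: centre of its underside; z up along it.
- mat_red: fixed red round mat, 74 mm diameter, 3 mm thick, the red shaker's own place (it starts there) in the spice station, a fixed dark shallow tray 200 x 250 mm with a 4 mm floor and 12 mm rim. Origin: centre of the mat's underside.
- mat_yellow: fixed yellow round mat, 74 mm diameter, 3 mm thick, the yellow shaker's own place (it starts there). The mats' centres are about 104 mm apart. Origin: centre of its underside.
- tub: white open stack-nest tub, 140 (its x) x 64 (its y) x 60 mm, 0.15 kg, loose. Origin: centre of underside; +x end wall blue, -x end plain. Straight 140 x 64 walls from 30 to 60 mm up, mouth 124 x 58; lower half 116 x 48. Lugs 6 mm up on both ends: two at the blue end, one in mid plain end; matching rim notches. Behind the shakers, long side on, 5 to 20 mm off; a 30 mm high wall is 30 mm behind it.
- base_tub: grey tub, same shape, origin and axes (blue end +x), loose, alone on the table. White tub centred on it with blue end over the grey plain end: lugs rest on the rim, it sinks 6 mm into the mouth (4 mm play each way), underside 54 mm above the grey tub's: stacked. Blue over blue: lugs drop through the notches and it sinks to about 33 mm: nested, wrong.
- side_tray: fixed flat green tray, 230 (its x) x 130 (its y) mm, rim 9 mm high, walls and floor 3 mm. Origin: centre of its underside. The side area for the shakers.
- mug: white mug, 74 mm diameter, 85 mm tall, handle at its +y, a bystander. Origin: centre of its underside.
- pie_tin: empty dark pie tin, 110 mm across the rim, 32 mm tall, a bystander. Origin: centre of its underside.
Mind the look-alikes: they are no part of the job. There is more than one size of the mat_yellow; the one meant has the size given above.

How it is judged:
By the outcome, as a careful person would: the job done as asked, in the order asked, and still so for the second after the job is handed in, with the robot touching nothing.
It also fails if it takes over 147 s, if anything falls off the work surface, if the arm or the gripper's body presses on something with over 40 N, if the wrist force passes 120 N, or if a joint passes its speed limit or range.

## Working session

There is one attempt and no reset: what is moved stays moved. The work goes in short steps, Python scripts to look and compute and a tool call to move; the robot and the scene stay as the last step left them, time stands still between calls to the robot, and variables do not carry over. Pictures are saved under pics/ and viewed, and the job is handed in when it is done.

Besides the shell and the picture viewer there is one more tool, called after "Emit:" as name(argument=value, ...), one argument or row to a line, values as JSON. play_rows: Moves the arm, as the interface text tells. Its arguments: {"type":"object","properties":{"series":{"type":"array"},"force":{"type":"number"}},"required":["series"]}

```bash
ls; mkdir -p pics; python3 - <<'E'
from bench import ctrl, vision
import cv2,numpy as np
print(ctrl.get_state())
for n in ("scene","top"):
    p,d=vision.capture(n); cv2.imwrite(f"pics/{n}0.png",p[:,:,::-1]); np.save(f"{n}0.npy",d); np.save(f"{n}0p.npy",p)
    print(n,vision.camera_model(n))
E
```

```text
pics
{'time': 0.0, 'joints': array([ 1.13397639,  0.46843123, -0.01158246,  1.60365659,  0.00600824,
        1.07142615, -0.05628811]), 'joint_vel': array([-3.66116427e-05,  1.14628098e-03, -7.72633116e-04, -2.04586164e-03,
        2.57694417e-05,  2.72486989e-04, -2.08881263e-03]), 'tau': array([ 1.11233028e-03, -5.32378578e+01,  2.15501979e-02, -2.51302743e+01,
        1.14034404e-02,  7.80773757e-03,  3.08362189e-05]), 'ee_pos': array([ 0.24911364, -0.5997331 ,  0.23028963]), 'tool_rot': array([-1.36918911,  0.91568178, -0.91297068]), 'ft_force': array([-0.23070567, -0.37972179,  0.32115918]), 'torque': array([0.00188879, 0.05090517, 0.01318777]), 'gripper_width': 0.08556870372792637}
scene {'mtx': array([[471.87821918,   0.        , 276.45514517],
       [  0.        , 471.87821918, 210.85578245],
       [  0.        ,   0.        ,   1.        ]]), 'view': array([[-0.86971532,  0.49349588,  0.00755485,  0.48505101],
       [ 0.31454497,  0.56600604, -0.76203584, -0.12479219],
       [-0.38033764, -0.66037791, -0.64749077,  1.18826342],
       [ 0.        ,  0.        ,  0.        ,  1.        ]])}
top {'mtx': array([[445.3245633 ,   0.        , 275.55745926],
       [  0.        , 445.3245633 , 211.70507645],
       [  0.        ,   0.        ,   1.        ]]), 'view': array([[-0.00885873, -0.99992601,  0.00833684, -0.00981984],
       [-0.99622171,  0.00810499, -0.08646742,  0.56096405],
       [ 0.08639346, -0.00907133, -0.9962198 ,  1.08059719],
       [ 0.        ,  0.        ,  0.        ,  1.        ]])}
```

View pics/scene0.png

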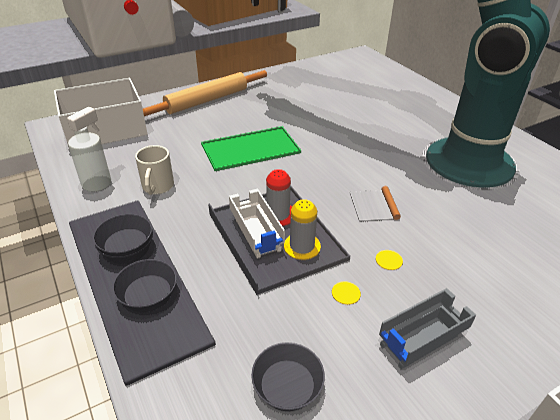

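View pics/top0.png

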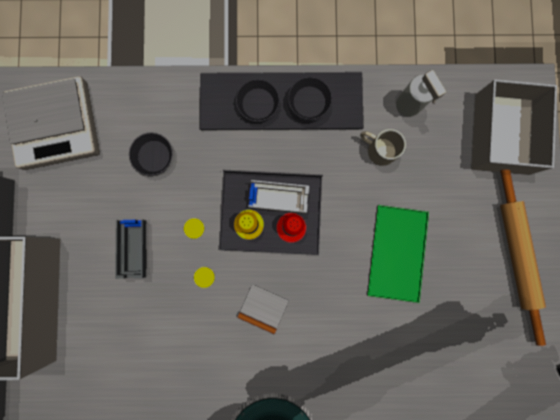

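Scene view: red shaker (278,200) and yellow shaker (303,228) stand in the dark tray with the white tub behind, blue end at (268,241). The grey tub is at (427,325) with its blue end at (397,343). The green tray is at (250,148), the mug at (154,168) and the lone pie tin at (288,375).
Top view: yellow shaker (249,224), red shaker (292,228), tub (279,196), grey tub (131,249), green tray (398,253).

Look-alikes: loose yellow discs at (194,229) and (204,277), and two dark tins on the board at (257,101) and (308,100). The yellow mat I want is the one under the yellow shaker in the dark tray, and I'll check its size in a crop.

```bash
cat > h.py <<'E'
import numpy as np,cv2
from bench import ctrl,vision
from scipy.spatial.transform import Rotation as Ro
def world(n,d):
    m=vision.camera_model(n);K=m['mtx'];T=np.linalg.inv(m['view'])
    v,u=np.mgrid[:d.shape[0],:d.shape[1]]
    P=np.stack([(u-K[0,2])/K[0,0]*d,(v-K[1,2])/K[1,1]*d,d],-1)
    W=P@T[:3,:3].T+T[:3,3]; W[d==0]=np.nan
    return W
def look(tag,names=("top","scene"),save=True):
    out={}
    for n in names:
        p,d=vision.capture(n)
        if save: cv2.imwrite(f"pics/{n}_{tag}.png",p[:,:,::-1])
        out[n]=(p,d,world(n,d))
    return out
def onplane(n,uv,z):
    m=vision.camera_model(n);K=m['mtx'];V=m['view'];R=V[:3,:3];c=-R.T@V[:3,3]
    uv=np.atleast_2d(uv).astype(float)
    r=np.c_[(uv[:,0]-K[0,2])/K[0,0],(uv[:,1]-K[1,2])/K[1,1],np.ones(len(uv))]@R
    return c+r*((z-c[2])/r[:,2])[:,None]
def masks(p):
    h=cv2.cvtColor(p,cv2.COLOR_RGB2HSV);H,S,V=[h[...,i].astype(int) for i in range(3)]
    return dict(red=((H<6)|(H>174))&(S>170)&(V>80),yel=(abs(H-27)<6)&(S>170)&(V>90),
      blue=(abs(H-112)<12)&(S>130)&(V>60),green=(abs(H-65)<15)&(S>150)&(V>60))
def plan(p,yaw=None):
    """shift (units) in tool axes from present pose to TCP target p; twist units to turn jaw axis (tool x) to world yaw (mod 180)"""
    s=ctrl.get_state();R=Ro.from_rotvec(s['tool_rot']).as_matrix()
    sh=R.T@(np.array(p)-s['ee_pos'])/.04
    tx=R[:,0];cur=np.degrees(np.arctan2(tx[1],tx[0]))
    tw=None
    if yaw is not None:
        # rotation about tool y (pointing down): + twist reduces yaw
        tw=-(((yaw-cur)+90)%180-90)/10
    print('cur',s['ee_pos'].round(4),'yaw %.2f'%cur,'xyz',sh.round(3),'tw',tw,'down',R[:,1].round(3),'j',s['joints'].round(2),'w %.4f'%s['gripper_width'],'F',s['ft_force'].round(2),'t %.2f'%s['time'])
E
python3 - <<'E'
from h import *
np.set_printoptions(precision=4,suppress=True)
for n in("top","scene"):
    p=np.load(n+"0p.npy");d=np.load(n+"0.npy");W=world(n,d)
    for k,m in masks(p).items():
        c,l,st,ce=cv2.connectedComponentsWithStats(m.astype(np.uint8))
        for i in range(1,c):
            if st[i,4]>20:
                w=W[l==i];w=w[~np.isnan(w[:,0])]
                print(n,k,st[i],ce[i].round(1),'med',np.median(w,0),'min',np.percentile(w,2,axis=0),'max',np.percentile(w,98,axis=0))
plan([0.5,0,.3],90)
p=np.load("top0p.npy");cv2.imwrite("pics/crop1.png",cv2.resize(p[160:290,110:330],None,fx=3.6,fy=3.6,interpolation=cv2.INTER_CUBIC)[:,:,::-1])
p=np.load("scene0p.npy");cv2.imwrite("pics/crop2.png",cv2.resize(p[150:370,190:490],None,fx=2.6,fy=2.6,interpolation=cv2.INTER_CUBIC)[:,:,::-1])
E
```

```text
top red [277 213  29  30 666] [291.1 227.2] med [ 0.5202 -0.0509  0.0992] min [ 0.4907 -0.086   0.0017] max [ 0.5561 -0.0205  0.1134]
top yel [234 210  30  30 672] [248.4 224.1] med [0.5281 0.0499 0.0981] min [0.4977 0.0197 0.0012] max [0.5647 0.0874 0.1135]
top yel [184 219  20  20 316] [193.5 228.1] med [0.5234 0.1918 0.0009] min [ 0.5007  0.1696 -0.0036] max [0.5459 0.2158 0.0051]
top yel [194 267  20  21 329] [203.6 276.9] med [0.4005 0.1659 0.0007] min [ 0.3781  0.1433 -0.0036] max [0.4229 0.1892 0.0052]
top blue [248 183   9  22 142] [252.1 193.8] med [0.6037 0.0422 0.0381] min [0.581  0.0333 0.0008] max [0.631  0.0523 0.0653]
top blue [120 220  22   8 131] [130.7 223. ] med [0.5354 0.3387 0.0322] min [0.5277 0.318  0.0151] max [0.5418 0.3651 0.0608]
top green [ 368  206   60   96 4621] [397.8 253.6] med [ 0.4537 -0.3215  0.0025] min [ 0.3467 -0.3878 -0.002 ] max [ 0.5645 -0.2544  0.0082]
scene red [124   0  14  15 154] [130.6   6.6] med [ 0.5513 -0.9314  0.2025] min [ 0.5318 -0.9465  0.1838] max [ 0.5675 -0.9248  0.2203]
scene red [266 170  24  21 387] [277.9 180. ] med [ 0.53
[... 633 characters left out ...]
345.7 292.7] med [0.5236 0.1955 0.0022] min [ 0.4995  0.1715 -0.0003] max [0.547  0.2186 0.0047]
scene blue [255 231  28  22 347] [267.8 241.7] med [0.6036 0.0476 0.0411] min [0.5782 0.0354 0.0087] max [0.6271 0.0516 0.0652]
scene blue [381 329  27  33 447] [395.3 343.3] med [0.5412 0.3412 0.0391] min [0.5291 0.3117 0.0044] max [0.5429 0.3634 0.0612]
scene green [ 202  126   99   45 2450] [248.9 147.9] med [ 0.4601 -0.3174  0.0035] min [ 0.3452 -0.3881  0.0006] max [ 0.567  -0.2483  0.0094]
cur [ 0.2491 -0.5998  0.2304] yaw -67.45 xyz [-11.446  -1.723  11.544] tw 2.2554802238612894 down [-0.001  0.001 -1.   ] j [ 1.13  0.47 -0.01  1.6   0.01  1.07 -0.06] w 0.0854 F [-0.17 -0.02 -0.31] t 0.10
```

View pics/crop1.png

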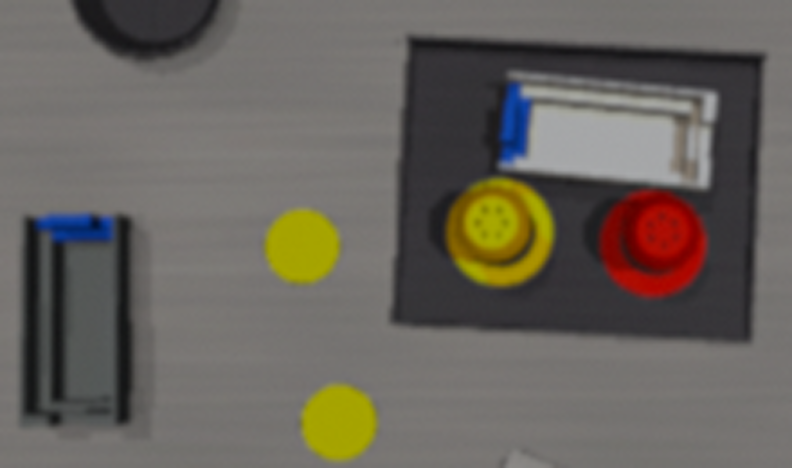

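View pics/crop2.png

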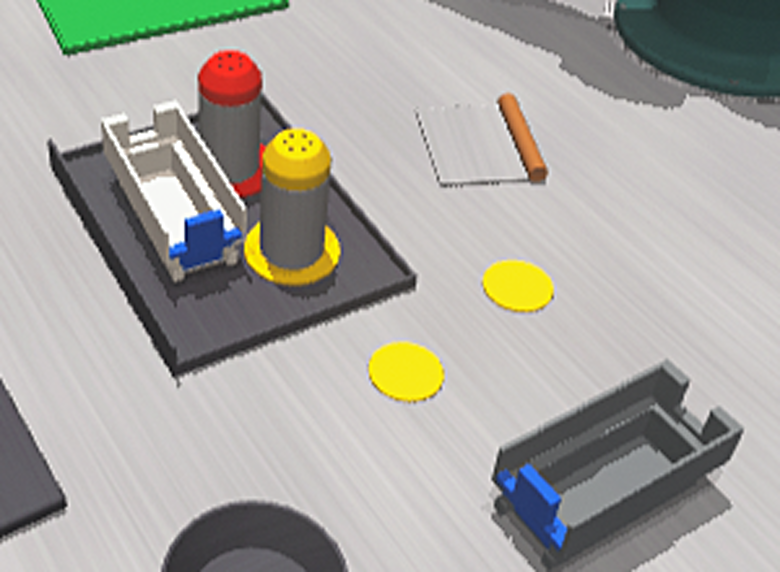

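The yellow mat in the dark tray is clearly larger (about 74 mm) than the loose discs (about 46 mm), so that choice holds. Next I'll measure everything precisely.

```bash
cat >> h.py <<'E'
def rect(P):
    r=cv2.minAreaRect((P[:,:2]*1000).astype(np.float32)); b=cv2.boxPoints(r)
    e=[b[1]-b[0],b[2]-b[1]];e=max(e,key=np.linalg.norm)
    return np.round(r[0],1),np.round(r[1],1),round(float(np.degrees(np.arctan2(e[1],e[0]))%180),2)
def sel(W,x,y,z):
    m=(W[...,0]>x[0])&(W[...,0]<x[1])&(W[...,1]>y[0])&(W[...,1]<y[1])&(W[...,2]>z[0])&(W[...,2]<z[1])
    return W[m]
def circ(P):
    A=np.c_[2*P[:,:2],np.ones(len(P))];s=np.linalg.lstsq(A,(P[:,:2]**2).sum(1),rcond=None)[0]
    return s[:2],np.sqrt(s[2]+s[0]**2+s[1]**2)
E
python3 - <<'E'
from h import *
np.set_printoptions(precision=4,suppress=True)
for n in("top","scene"):
    p=np.load(n+"0p.npy");d=np.load(n+"0.npy");W=world(n,d)
    ms=masks(p)
    P=sel(W,(.53,.7),(-.15,.12),(.054,.08));P=P[P[:,0]>.568];print(n,'white rim',len(P),rect(P), np.median(P[:,2]))
    P=sel(W,(.3,.65),(.26,.46),(.054,.075));print(n,'grey rim',len(P),rect(P),np.median(P[:,2]))
    for nm,m in (('white',(.5,.7,-.15,.12)),('grey',(.3,.65,.26,.46))):
        P=W[ms['blue']];P=P[(P[:,0]>m[0])&(P[:,0]<m[1])&(P[:,1]>m[2])&(P[:,1]<m[3])&(P[:,2]>.045)];print(nm,'blue top',P.mean(0))
    for k,y in (('red',-.05),('yel',.05)):
        m=ms[k]
        P=W[m];P=P[abs(P[:,1]-y)<.07];P=P[abs(P[:,0]-.53)<.08]
        for zz in((.086,.095),(.1,.125)):
            Q=P[(P[:,2]>zz[0])&(P[:,2]<zz[1])]
            if len(Q)>6:print(n,k,zz,len(Q),Q[:,:2].min(0),Q[:,:2].max(0),circ(Q))
        Q=P[P[:,2]<.015]
        print(n,k,'mat',Q[:,:2].min(0),Q[:,:2].max(0))
        mm=m.copy().astype(np.uint8); 
        c,l,st,ce=cv2.connectedComponentsWithStats(mm)
        for i in range(1,c):
            w=np.nanmedian(W[l==i],0)
            if st[i,4]>60 and abs(w[1]-y)<.07 and abs(w[0]-.53)<.08:
                cn=max(cv2.findContours((l==i).astype(np.uint8),0,1)[0],key=len)[:,0]
                g=onplane(n,cn,.007);c1,r1=cv2.minEnclosingCircle((g[:,:2]*1000).astype(np.float32));print('  minenc on mat plane',c1,r1)
    P=W[ms['green']];print(n,'green',rect(P))
    # mug, station wall
    P=sel(W,(.55,.9),(-.45,-.2),(.07,.1));print(n,'mug',rect(P) if len(P) else 0)
    P=sel(W,(.44,.72),(-.13,.13),(.0,.04));print(n,'station',rect(P))
    P=sel(W,(.64,.72),(-.1,.1),(.02,.04));print(n,'wall',len(P),rect(P) if len(P) else 0)
E
```

```text
top white rim 214 (array([596.6, -21.5]), array([139.6,  64. ]), 84.24) 0.06280583807586848
top grey rim 318 (array([473.5, 336.7]), array([140. ,  66.1]), 0.64) 0.05780965971140495
white blue top [0.6029 0.044  0.0616]
grey blue top [0.5384 0.3365 0.0576]
top red (0.1, 0.125) 321 [ 0.5024 -0.077 ] [ 0.5487 -0.033 ] (array([ 0.5256, -0.0546]), np.float64(0.01643430501550487))
top red mat [ 0.4858 -0.0887] [ 0.5592 -0.0179]
  minenc on mat plane (523.3032836914062, -53.05919647216797) 37.549503326416016
top yel (0.1, 0.125) 311 [0.5101 0.0313] [0.5541 0.0774] (array([0.532 , 0.0535]), np.float64(0.016211918111048933))
top yel mat [0.4943 0.0171] [0.5677 0.0901]
  minenc on mat plane (531.53759765625, 53.58205795288086) 37.4820442199707
top green (array([nan, nan]), array([0., 0.]), nan)
top mug (array([ 764.2, -314.4]), array([ 94.5, 180.8]), 139.93)
top station (array([580.2,  -0.3]), array([259.6, 278.4]), 179.61)
top wall 144 (array([660. ,  -0.3]), array([198. ,   4.4]), 86.8)
scene white rim 407 (array([594.4, -20.6]), array([143.8,  66.1]), 83.81) 0.06226407912557497
scene grey 
[... 631 characters left out ...]
, 0.095) 44 [0.5241 0.0491] [0.5554 0.0793] (array([0.5323, 0.056 ]), np.float64(0.022508976174648292))
scene yel (0.1, 0.125) 341 [0.5104 0.039 ] [0.5546 0.0802] (array([0.5341, 0.0597]), np.float64(0.015203775992682524))
scene yel mat [0.4939 0.0195] [0.5681 0.0932]
  minenc on mat plane (472.3605041503906, -33.20945358276367) 37.87505340576172
  minenc on mat plane (531.6978149414062, 57.16725158691406) 37.461631774902344
scene green (array([ 454.9, -318.6]), array([133.1, 232. ]), 170.63)
scene mug (array([ 770.9, -320.5]), array([ 99.1, 203.4]), 139.21)
scene station (array([580.,   0.]), array([260. , 279.9]), 179.99)
scene wall 239 (array([658.5,   0.8]), array([198.9,   5. ]), 86.41)
```

```bash
python3 -c "
from h import *
plan([.526,-.0522,.23],86);plan([.526,-.0522,.047],86)"
```

```text
cur [ 0.2491 -0.5998  0.2304] yaw -67.45 xyz [-9.988  0.025 11.644] tw 2.6554802238612893 down [-0.001  0.001 -1.   ] j [ 1.13  0.47 -0.01  1.6   0.01  1.07 -0.06] w 0.0854 F [-0.17 -0.02 -0.31] t 0.10
cur [ 0.2491 -0.5998  0.2304] yaw -67.45 xyz [-9.981  4.6   11.645] tw 2.6554802238612893 down [-0.001  0.001 -1.   ] j [ 1.13  0.47 -0.01  1.6   0.01  1.07 -0.06] w 0.0854 F [-0.17 -0.02 -0.31] t 0.10
```

Emit:
play_rows(
  series=[
    {"jaw":0,"xyz":[-2.5,0,2.9],"twist":0.66},
    {"jaw":0,"xyz":[-5,0,5.8],"twist":1.3},
    {"jaw":0,"xyz":[-7.5,0,8.7],"twist":2},
    {"jaw":0,"xyz":[-9.99,0,11.64],"twist":2.66},
    {"jaw":0,"xyz":[-9.99,0,11.64],"twist":2.66},
    {"jaw":0,"xyz":[-9.99,0,11.64],"twist":2.66},
    {"jaw":0,"xyz":[-9.99,0,11.64],"twist":2.66},
    {"jaw":0,"xyz":[-9.99,0,11.64],"twist":2.66},
    {"jaw":0,"xyz":[-9.99,0,11.64],"twist":2.66},
    {"jaw":0,"xyz":[-9.99,0,11.64],"twist":2.66},
    {"jaw":0,"xyz":[-9.99,0,11.64],"twist":2.66},
    {"jaw":0,"xyz":[-9.99,0,11.64],"twist":2.66},
    {"jaw":0,"xyz":[-9.99,0,11.64],"twist":2.66},
    {"jaw":0,"xyz":[-9.99,0,11.64],"twist":2.66},
  ],
)

```text
time: 1.85
ee_pos: [0.5257, -0.0539, 0.2313]
tool_rot: [-1.174, 1.262, -1.263]
ft_force: [-0.6, 0.4, 0.9]
gripper_width: 0.0852
```

```bash
python3 -c "
from h import *
plan([.526,-.0522,.047],86);look('a',('scene',))"
```

```text
cur [ 0.5257 -0.0539  0.2313] yaw -94.17 xyz [-4.500e-02  4.608e+00  4.000e-03] tw -0.01688781764150349 down [-0. -0. -1.] j [ 0.24  0.28 -0.24  1.89  0.08  0.98 -1.68] w 0.0852 F [-0.57  0.37  0.86] t 1.85
```

View pics/scene_a.png

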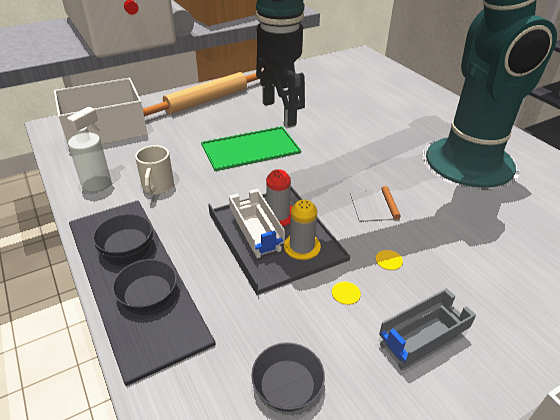

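Gripper is above the red shaker (fingers around (290,115) at z = 0.23). Descending and gripping.

Emit:
play_rows(
  series=[
    {"jaw":0,"xyz":[-0.02,1,0],"twist":0},
    {"jaw":0,"xyz":[-0.04,2,0],"twist":0},
    {"jaw":0,"xyz":[-0.04,3,0],"twist":0},
    {"jaw":0,"xyz":[-0.04,3.8,0],"twist":0},
    {"jaw":0,"xyz":[-0.04,4.4,0],"twist":0},
    {"jaw":0,"xyz":[-0.04,4.6,0],"twist":0},
    {"jaw":0,"xyz":[-0.04,4.6,0],"twist":0},
    {"jaw":0.3,"xyz":[-0.04,4.6,0],"twist":0},
    {"jaw":0.6,"xyz":[-0.04,4.6,0],"twist":0},
    {"jaw":1,"xyz":[-0.04,4.6,0],"twist":0},
    {"jaw":1,"xyz":[-0.04,4.6,0],"twist":0},
    {"jaw":1,"xyz":[-0.04,4.6,0],"twist":0},
    {"jaw":1,"xyz":[-0.04,4.6,0],"twist":0},
    {"jaw":1,"xyz":[-0.04,4.6,0],"twist":0},
  ],
  force=35,
)

```text
time: 3.65
ee_pos: [0.5269, -0.0513, 0.0484]
tool_rot: [-1.174, 1.26, -1.262]
ft_force: [-1.5, -1.6, 6.0]
gripper_width: 0.0493
```

```bash
python3 -c "
from h import *
plan([.526,-.0522,.23],86);look('b',('scene',))"
```

```text
cur [ 0.5269 -0.0513  0.0484] yaw -94.05 xyz [ 0.025 -4.54  -0.012] tw -0.005462729234375274 down [ 0.002 -0.001 -1.   ] j [ 0.19  0.55 -0.19  2.01  0.18  0.6  -1.77] w 0.0493 F [-1.52 -1.64  6.01] t 3.65
```

View pics/scene_b.png

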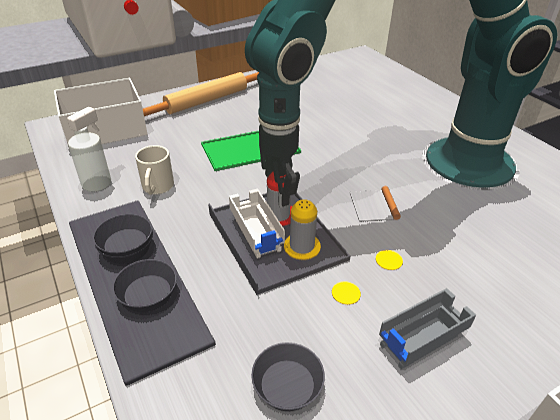

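Jaws hold the red shaker at 49.3 mm opening, and nothing else has moved.

```bash
python3 -c "
from h import *
plan([.509,-.328,.2],86);plan([.509,-.328,.047],86);plan([.5269,-.0513,.2])"
```

```text
cur [ 0.5269 -0.0513  0.0484] yaw -94.05 xyz [ 6.933 -3.787  0.049] tw -0.005423683405672364 down [ 0.002 -0.001 -1.   ] j [ 0.19  0.55 -0.19  2.01  0.18  0.6  -1.77] w 0.0491 F [-1.37 -1.18  6.07] t 3.70
cur [ 0.5269 -0.0513  0.0484] yaw -94.05 xyz [6.931 0.038 0.043] tw -0.005423683405672364 down [ 0.002 -0.001 -1.   ] j [ 0.19  0.55 -0.19  2.01  0.18  0.6  -1.77] w 0.0491 F [-1.37 -1.18  6.07] t 3.70
cur [ 0.5269 -0.0513  0.0484] yaw -94.05 xyz [ 1.00e-03 -3.79e+00  7.00e-03] tw None down [ 0.002 -0.001 -1.   ] j [ 0.19  0.55 -0.19  2.01  0.18  0.6  -1.77] w 0.0491 F [-1.37 -1.18  6.07] t 3.70
```

Emit:
play_rows(
  series=[
    {"jaw":1,"xyz":[0,-0.5,0],"twist":0},
    {"jaw":1,"xyz":[0,-1.3,0],"twist":0},
    {"jaw":1,"xyz":[0.3,-2.2,0],"twist":0},
    {"jaw":1,"xyz":[1,-2.7,0],"twist":0},
    {"jaw":1,"xyz":[2,-2.7,0.02],"twist":0},
    {"jaw":1,"xyz":[3,-2.7,0.03],"twist":0},
    {"jaw":1,"xyz":[4,-2.7,0.04],"twist":0},
    {"jaw":1,"xyz":[5,-2.7,0.04],"twist":0},
    {"jaw":1,"xyz":[6,-2.7,0.04],"twist":0},
    {"jaw":1,"xyz":[6.7,-2.5,0.04],"twist":0},
    {"jaw":1,"xyz":[6.93,-2,0.04],"twist":0},
    {"jaw":1,"xyz":[6.93,-1.2,0.04],"twist":0},
    {"jaw":1,"xyz":[6.93,-0.6,0.04],"twist":0},
    {"jaw":1,"xyz":[6.93,-0.2,0.04],"twist":0},
    {"jaw":1,"xyz":[6.93,-0.05,0.04],"twist":0},
    {"jaw":1,"xyz":[6.93,-0.05,0.04],"twist":0},
    {"jaw":1,"xyz":[6.93,-0.05,0.04],"twist":0},
  ],
)

```text
time: 5.82
ee_pos: [0.5089, -0.3279, 0.0502]
tool_rot: [-1.175, 1.259, -1.262]
ft_force: [0.9, 0.2, -1.6]
gripper_width: 0.0494
```

```bash
python3 -c "
from h import *
plan([.509,-.328,.0444],86);look('c',('scene',))"
```

```text
cur [ 0.5089 -0.3279  0.0502] yaw -94.04 xyz [0.001 0.145 0.003] tw -0.0039027399236488238 down [ 0.001 -0.001 -1.   ] j [ 0.62  0.63 -0.13  1.82  0.12  0.69 -1.22] w 0.0494 F [ 0.9   0.25 -1.63] t 5.83
```

View pics/scene_c.png

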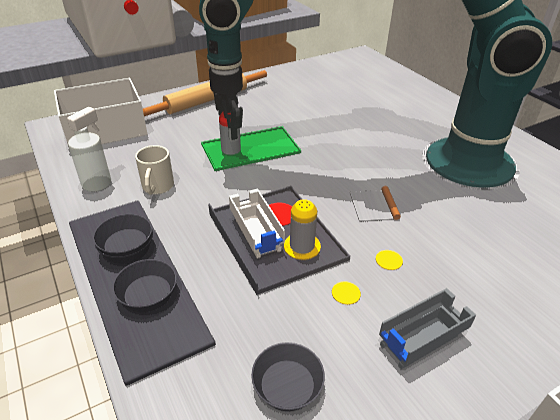

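The red shaker hangs over the tray at (230,140), and its empty mat is visible at (281,213). Lowering it and releasing.

Emit:
play_rows(
  series=[
    {"jaw":1,"xyz":[0,0.07,0],"twist":0},
    {"jaw":1,"xyz":[0,0.12,0],"twist":0},
    {"jaw":1,"xyz":[0,0.12,0],"twist":0},
    {"jaw":0.7,"xyz":[0,0.12,0],"twist":0},
    {"jaw":0.3,"xyz":[0,0.12,0],"twist":0},
    {"jaw":0,"xyz":[0,0.12,0],"twist":0},
    {"jaw":0,"xyz":[0,0.12,0],"twist":0},
    {"jaw":0,"xyz":[0,0.12,0],"twist":0},
    {"jaw":0,"xyz":[0,0.12,0],"twist":0},
    {"jaw":0,"xyz":[0,-0.5,0],"twist":0},
    {"jaw":0,"xyz":[0,-1.5,0],"twist":0},
    {"jaw":0,"xyz":[0,-2.8,0],"twist":0},
    {"jaw":0,"xyz":[0,-4,0],"twist":0},
    {"jaw":0,"xyz":[0,-4.2,0],"twist":0},
  ],
)

```text
time: 7.62
ee_pos: [0.5101, -0.3287, 0.2215]
tool_rot: [-1.173, 1.255, -1.267]
ft_force: [-0.0, -0.3, -0.1]
gripper_width: 0.0854
```

```bash
python3 - <<'E'
from h import *
plan([.5325,.055,.2],86);plan([.5325,.055,.047],86)
o=look('d')
n='top';p,d,W=o[n];m=masks(p)['red'];c,l,st,ce=cv2.connectedComponentsWithStats(m.astype(np.uint8))
for i in range(1,c):
    if st[i,4]>60:
        cn=max(cv2.findContours((l==i).astype(np.uint8),0,1)[0],key=len)[:,0];g=onplane(n,cn,.007);print(st[i],cv2.minEnclosingCircle((g[:,:2]*1000).astype(np.float32)))
n='scene';p,d,W=o[n];m=masks(p)['red'];c,l,st,ce=cv2.connectedComponentsWithStats(m.astype(np.uint8))
for i in range(1,c):
    if st[i,4]>60:
        w=W[l==i];print(n,st[i],w.min(0),w.max(0),np.median(w,0))
E
```

```text
cur [ 0.5101 -0.3287  0.2215] yaw -94.04 xyz [-9.609  0.503 -0.12 ] tw -0.004355009578785029 down [ 0.006 -0.004 -1.   ] j [ 0.64  0.41 -0.16  1.72  0.08  1.01 -1.19] w 0.0854 F [-0.02 -0.25 -0.14] t 7.62
cur [ 0.5101 -0.3287  0.2215] yaw -94.04 xyz [-9.623  4.327 -0.144] tw -0.004355009578785029 down [ 0.006 -0.004 -1.   ] j [ 0.64  0.41 -0.16  1.72  0.08  1.01 -1.19] w 0.0854 F [-0.02 -0.25 -0.14] t 7.62
[277 213  29  29 691] ((523.5568237304688, -52.88329315185547), 37.567771911621094)
[402 231  19  10 152] ((506.4513854980469, -355.22589111328125), 23.126060485839844)
scene [124   0  14  15 154] [nan nan nan] [nan nan nan] [nan nan nan]
scene [220 112  19  17 254] [nan nan nan] [nan nan nan] [nan nan nan]
scene [269 203  23  23 340] [nan nan nan] [nan nan nan] [nan nan nan]
```

View pics/scene_d.png

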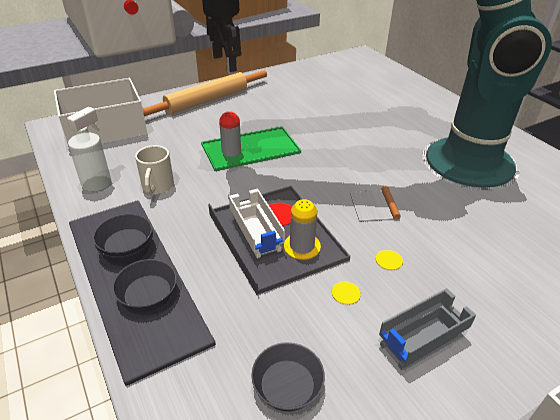

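The red shaker stands upright on the green tray at (231,135). Next is the yellow one.

Emit:
play_rows(
  series=[
    {"jaw":0,"xyz":[-1,0.05,0],"twist":0},
    {"jaw":0,"xyz":[-2.4,0.1,-0.03],"twist":0},
    {"jaw":0,"xyz":[-3.8,0.2,-0.06],"twist":0},
    {"jaw":0,"xyz":[-5.2,0.25,-0.08],"twist":0},
    {"jaw":0,"xyz":[-6.6,0.3,-0.1],"twist":0},
    {"jaw":0,"xyz":[-8,0.4,-0.12],"twist":0},
    {"jaw":0,"xyz":[-9,0.5,-0.12],"twist":0},
    {"jaw":0,"xyz":[-9.6,0.5,-0.13],"twist":0},
    {"jaw":0,"xyz":[-9.61,0.5,-0.13],"twist":0},
    {"jaw":0,"xyz":[-9.61,0.5,-0.13],"twist":0},
    {"jaw":0,"xyz":[-9.61,0.5,-0.13],"twist":0},
  ],
)

```text
time: 9.1
ee_pos: [0.5299, 0.0545, 0.1968]
tool_rot: [-1.175, 1.263, -1.263]
ft_force: [-0.2, -0.4, -0.5]
gripper_width: 0.0849
```

```bash
python3 -c "
from h import *
plan([.5325,.055,.048],86)"
```

```text
cur [0.5299 0.0545 0.1968] yaw -94.18 xyz [-0.021  3.72   0.066] tw -0.017736269073674295 down [-0.001 -0.001 -1.   ] j [ 0.1   0.34 -0.32  1.91  0.13  0.92 -1.93] w 0.0849 F [-0.23 -0.37 -0.51] t 9.10
```

Emit:
play_rows(
  series=[
    {"jaw":0,"xyz":[-0.02,0.8,0.05],"twist":0},
    {"jaw":0,"xyz":[-0.02,1.8,0.05],"twist":0},
    {"jaw":0,"xyz":[-0.02,2.8,0.05],"twist":0},
    {"jaw":0,"xyz":[-0.02,3.4,0.05],"twist":0},
    {"jaw":0,"xyz":[-0.02,3.7,0.05],"twist":0},
    {"jaw":0,"xyz":[-0.02,3.72,0.05],"twist":0},
    {"jaw":0,"xyz":[-0.02,3.72,0.05],"twist":0},
    {"jaw":0.3,"xyz":[-0.02,3.72,0.05],"twist":0},
    {"jaw":0.6,"xyz":[-0.02,3.72,0.05],"twist":0},
    {"jaw":1,"xyz":[-0.02,3.72,0.05],"twist":0},
    {"jaw":1,"xyz":[-0.02,3.72,0.05],"twist":0},
    {"jaw":1,"xyz":[-0.02,3.72,0.05],"twist":0},
    {"jaw":1,"xyz":[-0.02,3.72,0.05],"twist":0},
    {"jaw":1,"xyz":[-0.02,3.72,0.05],"twist":0},
  ],
)

```text
time: 10.85
ee_pos: [0.5327, 0.0566, 0.0492]
tool_rot: [-1.174, 1.26, -1.262]
ft_force: [-1.2, -1.3, 5.7]
gripper_width: 0.0493
```

```bash
python3 -c "
from h import *
plan([.401,-.310,.0444],86);look('e',('scene',))"
```

```text
cur [0.5327 0.0566 0.0492] yaw -94.05 xyz [ 9.375  0.12  -2.635] tw -0.005418487892643498 down [ 0.001 -0.    -1.   ] j [ 0.04  0.56 -0.26  1.99  0.24  0.62 -2.02] w 0.0493 F [-1.21 -1.29  5.75] t 10.85
```

View pics/scene_e.png

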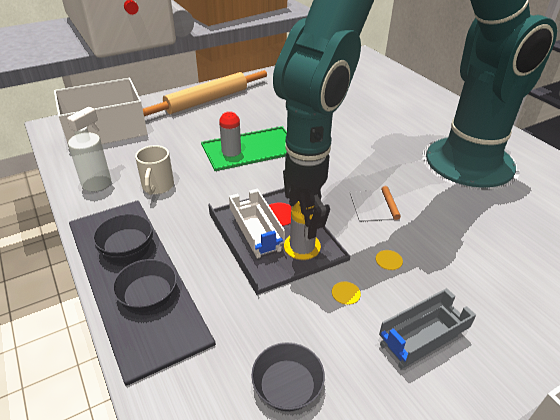

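The yellow shaker is gripped at 49.3 mm opening, at (302,225).

Emit:
play_rows(
  series=[
    {"jaw":1,"xyz":[0,-0.5,0],"twist":0},
    {"jaw":1,"xyz":[0,-1.3,0],"twist":0},
    {"jaw":1,"xyz":[0.3,-2.2,-0.05],"twist":0},
    {"jaw":1,"xyz":[1,-2.7,-0.25],"twist":0},
    {"jaw":1,"xyz":[2,-2.7,-0.6],"twist":0},
    {"jaw":1,"xyz":[3.1,-2.7,-0.9],"twist":0},
    {"jaw":1,"xyz":[4.2,-2.7,-1.2],"twist":0},
    {"jaw":1,"xyz":[5.3,-2.7,-1.5],"twist":0},
    {"jaw":1,"xyz":[6.4,-2.7,-1.8],"twist":0},
    {"jaw":1,"xyz":[7.5,-2.7,-2.1],"twist":0},
    {"jaw":1,"xyz":[8.5,-2.7,-2.4],"twist":0},
    {"jaw":1,"xyz":[9.2,-2.5,-2.6],"twist":0},
    {"jaw":1,"xyz":[9.37,-2,-2.64],"twist":0},
    {"jaw":1,"xyz":[9.37,-1.2,-2.64],"twist":0},
    {"jaw":1,"xyz":[9.37,-0.5,-2.64],"twist":0},
    {"jaw":1,"xyz":[9.37,-0.15,-2.64],"twist":0},
    {"jaw":1,"xyz":[9.37,-0.03,-2.64],"twist":0},
    {"jaw":1,"xyz":[9.37,-0.03,-2.64],"twist":0},
    {"jaw":1,"xyz":[9.37,-0.03,-2.64],"twist":0},
  ],
)

```text
time: 13.28
ee_pos: [0.401, -0.31, 0.0506]
tool_rot: [-1.175, 1.259, -1.262]
ft_force: [0.6, 0.9, -1.8]
gripper_width: 0.0491
```

```bash
python3 -c "
from h import *
plan([.401,-.310,.0452],86);look('f',('scene',))"
```

```text
cur [ 0.401  -0.31    0.0506] yaw -94.04 xyz [-0.001  0.134 -0.001] tw -0.004152271122978846 down [ 0.001 -0.001 -1.   ] j [ 0.71  0.51 -0.15  2.06  0.13  0.57 -1.17] w 0.0491 F [ 0.57  0.85 -1.76] t 13.28
```

View pics/scene_f.png

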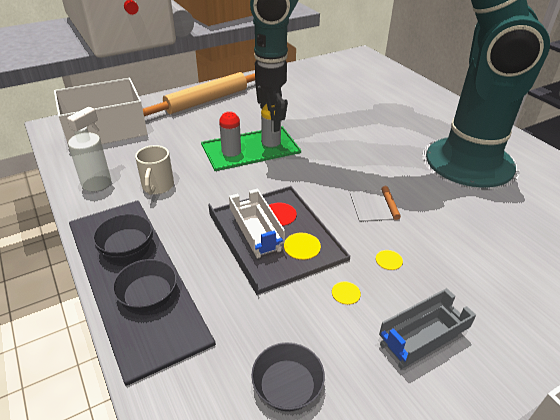

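The yellow shaker is over the tray at (270,130). Lowering, releasing, then measuring the tub and the mats with no shakers in the way.

Emit:
play_rows(
  series=[
    {"jaw":1,"xyz":[0,0.07,0],"twist":0},
    {"jaw":1,"xyz":[0,0.11,0],"twist":0},
    {"jaw":1,"xyz":[0,0.11,0],"twist":0},
    {"jaw":0.7,"xyz":[0,0.11,0],"twist":0},
    {"jaw":0.3,"xyz":[0,0.11,0],"twist":0},
    {"jaw":0,"xyz":[0,0.11,0],"twist":0},
    {"jaw":0,"xyz":[0,0.11,0],"twist":0},
    {"jaw":0,"xyz":[0,0.11,0],"twist":0},
    {"jaw":0,"xyz":[0,0.11,0],"twist":0},
    {"jaw":0,"xyz":[0,-0.5,0],"twist":0},
    {"jaw":0,"xyz":[0,-1.5,0],"twist":0},
    {"jaw":0,"xyz":[0,-2.8,0],"twist":0},
    {"jaw":0,"xyz":[0,-4,0],"twist":0},
    {"jaw":0,"xyz":[0,-4.2,0],"twist":0},
  ],
)

```text
time: 15.08
ee_pos: [0.4021, -0.3107, 0.2213]
tool_rot: [-1.174, 1.255, -1.267]
ft_force: [-0.2, 0.3, 0.1]
gripper_width: 0.0855
```

```bash
python3 - <<'E'
from h import *
np.set_printoptions(precision=4,suppress=True)
o=look('g')
for n in o:
    p,d,W=o[n];ms=masks(p)
    P=sel(W,(.56,.646),(-.15,.12),(.054,.08));print(n,'white rim',rect(P),np.median(P[:,2]))
    P=sel(W,(.3,.65),(.26,.46),(.052,.075));print(n,'grey rim',rect(P))
    P=sel(W,(.645,.69),(-.1,.1),(.02,.04));print('wall',rect(P))
    for k in('red','yel'):
        c,l,st,ce=cv2.connectedComponentsWithStats(ms[k].astype(np.uint8))
        for i in range(1,c):
            if st[i,4]>200:
                cn=max(cv2.findContours((l==i).astype(np.uint8),0,1)[0],key=len)[:,0];g=onplane(n,cn,.007);print(n,k,st[i],cv2.minEnclosingCircle((g[:,:2]*1000).astype(np.float32)))
plan([.5955,-.021,.2],-6)
E
```

```text
top white rim (array([596.5, -21.2]), array([139.6,  64.8]), 83.71) 0.06242892506572728
top grey rim (array([473.4, 336.7]), array([140.1,  66.5]), 1.05)
wall (array([659.6,  -0.4]), array([197.9,   4. ]), 86.75)
top red [277 213  29  29 691] ((523.5568237304688, -52.88329315185547), 37.567771911621094)
top red [402 222  19  19 300] ((509.89013671875, -354.69061279296875), 25.0806827545166)
top yel [234 210  30  29 697] ((531.5001220703125, 53.71166229248047), 37.49464797973633)
top yel [184 219  20  20 316] ((523.021240234375, 191.41854858398438), 25.111597061157227)
top yel [194 267  20  21 329] ((400.9476623535156, 165.32577514648438), 25.255279541015625)
scene white rim (array([594.7, -20.4]), array([143.9,  66.3]), 83.91) 0.06209797485526075
scene grey rim (array([472. , 337.8]), array([143.2,  66.1]), 0.76)
wall (array([658.5,   0.3]), array([199.3,   4.4]), 86.74)
scene red [220 112  19  17 257] ((447.3421325683594, -470.1353454589844), 45.18225860595703)
scene red [269 203  28  23 406] ((523.01806640625, -50.19845962524414), 37.96525573730469)
scene yel [262 105  19  16 231] ((320.9996337890625, -449.5069580078125), 45.373565673828125)
scene yel [284 233  37  27 779] ((531.274169921875, 56.3248291015625), 37.985294342041016)
scene yel [376 251  27  19 406] ((404.4975280761719, 172.080322265625), 25.992929458618164)
scene yel [332 282  29  23 504] ((526.424072265625, 197.97694396972656), 26.0932674407959)
cur [ 0.4007 -0.3099  0.2185] yaw -94.05 xyz [-7.549  0.46   4.347] tw -8.805357243774164 down [ 0.002 -0.001 -1.   ] j [ 0.76  0.25 -0.19  1.95  0.06  0.94 -1.1 ] w 0.0855 F [ 0.39  0.26 -0.52] t 15.18
```

View pics/scene_g.png

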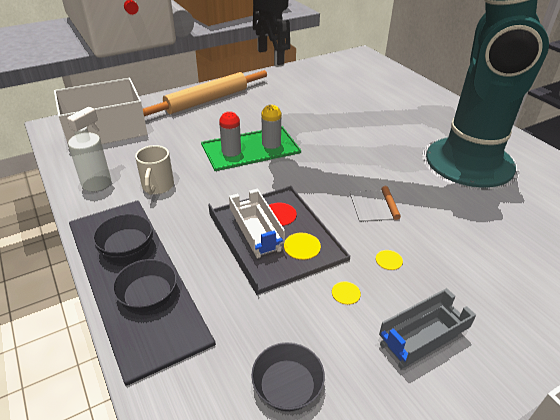

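Both shakers are upright on the tray at (231,135) and (271,127). The two views agree on the mats to within about 3 mm: yellow about (0.531, 0.055), red about (0.523, -0.0515). The tub is at about (0.5957, -0.0208), yaw 83.8°.

Emit:
play_rows(
  series=[
    {"jaw":0.1,"xyz":[-0.8,0.0,0.5],"twist":-0.9},
    {"jaw":0.1,"xyz":[-1.7,0.1,1],"twist":-1.9},
    {"jaw":0.1,"xyz":[-2.6,0.15,1.5],"twist":-2.9},
    {"jaw":0.1,"xyz":[-3.5,0.2,2],"twist":-3.9},
    {"jaw":0.1,"xyz":[-4.4,0.25,2.5],"twist":-4.9},
    {"jaw":0.1,"xyz":[-5.3,0.3,3],"twist":-5.9},
    {"jaw":0.1,"xyz":[-6.2,0.4,3.5],"twist":-6.9},
    {"jaw":0.1,"xyz":[-7,0.46,4],"twist":-7.9},
    {"jaw":0.1,"xyz":[-7.55,0.46,4.35],"twist":-8.7},
    {"jaw":0.1,"xyz":[-7.55,0.46,4.35],"twist":-8.8},
    {"jaw":0.1,"xyz":[-7.55,0.46,4.35],"twist":-8.8},
    {"jaw":0.1,"xyz":[-7.55,0.46,4.35],"twist":-8.8},
  ],
)

```text
time: 16.68
ee_pos: [0.5945, -0.0221, 0.1987]
tool_rot: [-1.57, 0.086, -0.084]
ft_force: [0.5, -0.4, -0.4]
gripper_width: 0.077
```

```bash
python3 -c "
from h import *
look('h');plan([.5957,-.0208,.026],-6.2)"
```

```text
cur [ 0.5949 -0.0217  0.1992] yaw -6.16 xyz [0.019 4.33  0.029] tw 0.004022907155014366 down [-0.    -0.001 -1.   ] j [ 0.41  0.48 -0.57  1.74  0.31  1.01 -0.38] w 0.0768 F [0.23 0.17 0.74] t 16.77
```

View pics/scene_h.png

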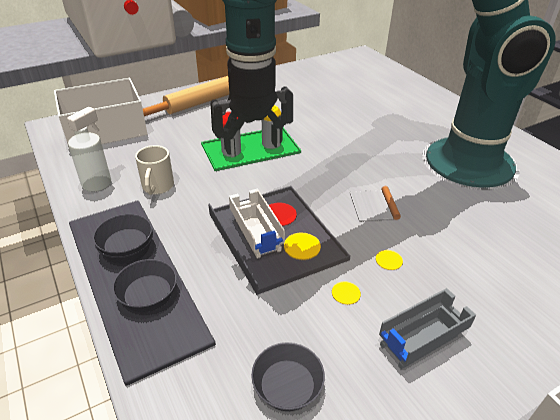

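Emit:
play_rows(
  series=[
    {"jaw":0.1,"xyz":[0.02,0.8,0.03],"twist":0},
    {"jaw":0.1,"xyz":[0.02,1.8,0.03],"twist":0},
    {"jaw":0.1,"xyz":[0.02,2.6,0.03],"twist":0},
    {"jaw":0.1,"xyz":[0.02,2.9,0.03],"twist":0},
    {"jaw":0.1,"xyz":[0.02,2.9,0.03],"twist":0},
    {"jaw":0.1,"xyz":[0.02,2.9,0.03],"twist":0},
  ],
)

```text
time: 17.52
ee_pos: [0.5972, -0.0195, 0.0847]
tool_rot: [-1.569, 0.081, -0.085]
ft_force: [0.6, -0.0, 1.7]
gripper_width: 0.077
```

```bash
python3 -c "
from h import *
o=look('i');plan([.5957,-.0208,.026],-6.2)
cv2.imwrite('pics/ci.png',cv2.resize(o['scene'][0][90:290,170:370],None,fx=3,fy=3)[:,:,::-1])"
```

```text
cur [ 0.5971 -0.0195  0.0847] yaw -6.05 xyz [-0.036  1.467 -0.035] tw 0.014678880653244164 down [ 0.002 -0.    -1.   ] j [ 0.36  0.63 -0.51  1.81  0.41  0.8  -0.46] w 0.0770 F [-0.55 -0.15  0.32] t 17.62
```

View pics/ci.png

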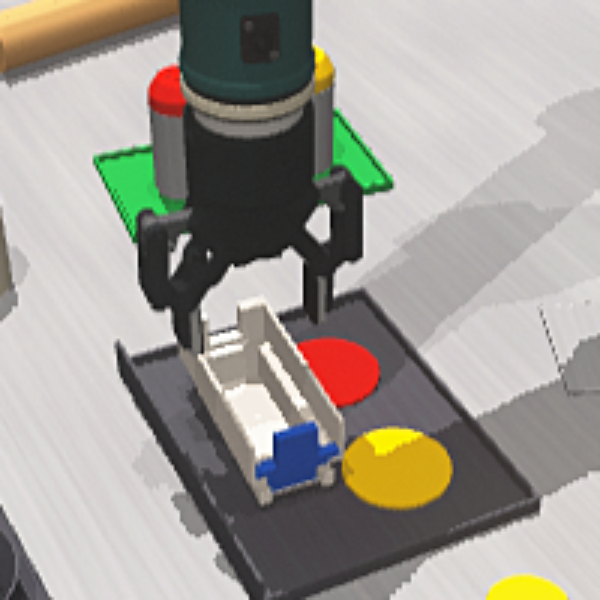

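The fingers straddle the tub's two long walls in the crop: one at (190,330), behind the tub, the other at (318,300), in front. Going down.

Emit:
play_rows(
  series=[
    {"jaw":0.1,"xyz":[-0.03,0.4,-0.02],"twist":0},
    {"jaw":0.1,"xyz":[-0.03,0.8,-0.02],"twist":0},
    {"jaw":0.1,"xyz":[-0.03,1.2,-0.02],"twist":0},
    {"jaw":0.1,"xyz":[-0.03,1.45,-0.02],"twist":0},
    {"jaw":0.1,"xyz":[-0.03,1.46,-0.02],"twist":0},
    {"jaw":0.1,"xyz":[-0.03,1.46,-0.02],"twist":0},
    {"jaw":0.2,"xyz":[-0.03,1.46,-0.02],"twist":0},
    {"jaw":0.3,"xyz":[-0.03,1.46,-0.02],"twist":0},
    {"jaw":0.6,"xyz":[-0.03,1.46,-0.02],"twist":0},
    {"jaw":1,"xyz":[-0.03,1.46,-0.02],"twist":0},
    {"jaw":1,"xyz":[-0.03,1.46,-0.02],"twist":0},
    {"jaw":1,"xyz":[-0.03,1.46,-0.02],"twist":0},
  ],
  force=35,
)

```text
time: 19.12
ee_pos: [0.5955, -0.0202, 0.0256]
tool_rot: [-1.569, 0.082, -0.084]
ft_force: [-0.5, -0.6, 6.1]
gripper_width: 0.0633
```

```bash
python3 -c "
from h import *
o=look('j');plan([.5957,-.0208,.2],-6.2)
cv2.imwrite('pics/cj.png',cv2.resize(o['scene'][0][90:290,170:370],None,fx=3,fy=3)[:,:,::-1])"
```

```text
cur [ 0.5955 -0.0201  0.0256] yaw -6.04 xyz [ 0.012 -4.36  -0.016] tw 0.016122411589628884 down [ 0.001 -0.    -1.   ] j [ 0.32  0.71 -0.46  1.83  0.46  0.7  -0.51] w 0.0635 F [-1.2   0.42  6.62] t 19.23
```

View pics/cj.png

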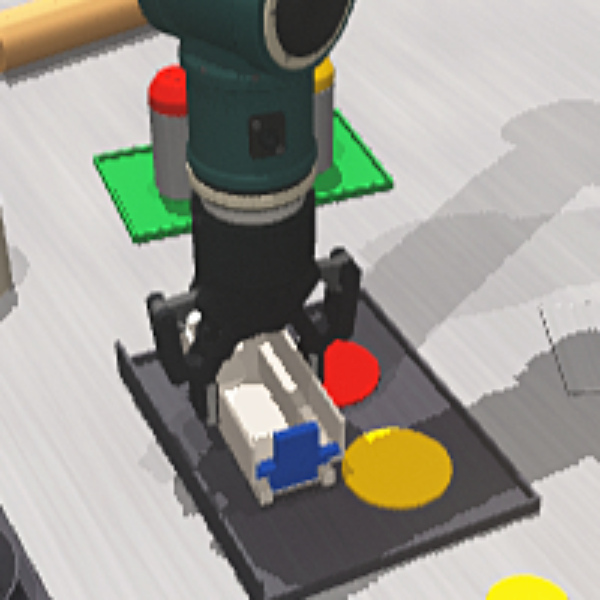

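The tub is gripped at 63.5 mm. Lifting it and turning it over the grey tub.

```bash
python3 -c "
from h import *
plan([.4727,.3372,.17],90.8)"
```

```text
cur [ 0.5955 -0.0201  0.0256] yaw -6.04 xyz [-3.988 -3.616  8.561] tw 8.316122411589628 down [ 0.001 -0.    -1.   ] j [ 0.32  0.71 -0.46  1.83  0.46  0.7  -0.51] w 0.0635 F [-1.2   0.42  6.62] t 19.23
```

Emit:
play_rows(
  series=[
    {"jaw":1,"xyz":[0,-0.4,0],"twist":0},
    {"jaw":1,"xyz":[0,-1.2,0],"twist":0},
    {"jaw":1,"xyz":[0,-2.2,0],"twist":0},
    {"jaw":1,"xyz":[-0.2,-3.2,0.5],"twist":-0.5},
    {"jaw":1,"xyz":[-0.5,-3.6,1.2],"twist":-1.3},
    {"jaw":1,"xyz":[-1,-3.6,2.1],"twist":-2.2},
    {"jaw":1,"xyz":[-1.4,-3.6,3],"twist":-3.1},
    {"jaw":1,"xyz":[-1.8,-3.6,3.9],"twist":-4},
    {"jaw":1,"xyz":[-2.2,-3.6,4.8],"twist":-4.9},
    {"jaw":1,"xyz":[-2.6,-3.6,5.7],"twist":-5.8},
    {"jaw":1,"xyz":[-3,-3.6,6.6],"twist":-6.7},
    {"jaw":1,"xyz":[-3.4,-3.6,7.4],"twist":-7.6},
    {"jaw":1,"xyz":[-3.8,-3.6,8.2],"twist":-8.5},
    {"jaw":1,"xyz":[-3.99,-3.6,8.56],"twist":-9.3},
    {"jaw":1,"xyz":[-3.99,-3.6,8.56],"twist":-9.68},
    {"jaw":1,"xyz":[-3.99,-3.6,8.56],"twist":-9.68},
    {"jaw":1,"xyz":[-3.99,-3.6,8.56],"twist":-9.68},
    {"jaw":1,"xyz":[-3.99,-3.6,8.56],"twist":-9.68},
  ],
)

```text
time: 21.48
ee_pos: [0.4725, 0.3367, 0.169]
tool_rot: [-1.204, -1.218, 1.218]
ft_force: [0.4, -0.2, -1.6]
gripper_width: 0.0637
```

```bash
python3 - <<'E'
from h import *
o=look('k');plan([.4727,.3372,.122],90.8)
cv2.imwrite('pics/ck.png',cv2.resize(o['scene'][0][200:400,330:530],None,fx=3,fy=3)[:,:,::-1])
for n in o:
    p,d,W=o[n];ms=masks(p)
    P=sel(W,(.36,.6),(.26,.42),(.19,.225));print(n,'high',len(P),rect(P) if len(P)>5 else 0)
    P=W[ms['blue']];P=P[(P[:,1]>.26)];
    for lo,hi in((.0,.075),(.12,.22)):
        Q=P[(P[:,2]>lo)&(P[:,2]<hi)]
        if len(Q):print(n,'blue',lo,len(Q),np.median(Q,0).round(4),Q.min(0).round(4),Q.max(0).round(4))
E
```

```text
cur [0.4724 0.3368 0.169 ] yaw 90.71 xyz [ 0.009  1.174 -0.007] tw -0.008804697186853616 down [ 0. -0. -1.] j [ 0.03  0.65 -0.98  1.79  0.62  1.05  0.4 ] w 0.0634 F [-0.03  0.34 -2.32] t 21.57
top high 269 (array([508.2, 316.4]), array([119.1,  64. ]), 42.78)
top blue 0.0 86 [0.5353 0.3307 0.0315] [0.528  0.3081 0.017 ] [0.5423 0.3497 0.0615]
scene high 1642 (array([483.3, 339.9]), array([113.5, 135.9]), 148.51)
scene blue 0.0 448 [0.5411 0.341  0.0396] [0.5274 0.3095 0.0012] [0.5433 0.3673 0.0622]
scene blue 0.12 88 [0.4154 0.3255 0.1677] [0.4052 0.3148 0.15  ] [0.4347 0.3653 0.2077]
```

View pics/scene_k.png

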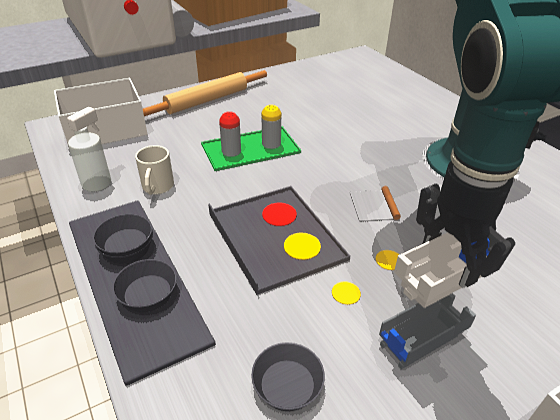

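View pics/top_k.png

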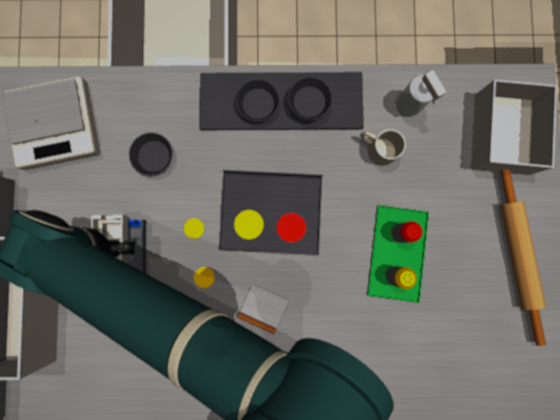

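The white tub's plain end (about (415,285)) faces over the grey tub's blue end and its blue end points away, so the orientation is right. Next, the fine alignment of the end faces.

```bash
python3 - <<'E'
from h import *
p,d,W=look('l',('scene',))['scene']
V=p.max(-1).astype(int);S=V-p.min(-1)
m=(V>120)
for nm,(zl,zh) in {'white':(.150,.212),'grey':(.03,.066)}.items():
    P=sel(W,(.525,.57),(.28,.40),(zl,zh))
    print(nm,len(P),'x pct',np.percentile(P[:,0],[5,50,90,97]).round(4),'y',np.percentile(P[:,1],[1,5,95,99]).round(4),'z',P[:,2].min().round(4),P[:,2].max().round(4))
    Q=P[P[:,0]>np.percentile(P[:,0],40)]
    k=np.polyfit(Q[:,1],Q[:,0],1);print(' face line slope deg',np.degrees(np.arctan(k[0])).round(2),'x@.337',np.polyval(k,.337).round(4))
    # left side wall (y max) 
    P=sel(W,(.4,.56),(.355,.40),(zl+.01,zh-.006));
    if len(P)>20:
        k=np.polyfit(P[:,0],P[:,1],1);print(' side',len(P),np.degrees(np.arctan(k[0])).round(2),'y@.473',np.polyval(k,.473).round(4), np.percentile(P[:,1],[5,50,95]).round(4))
cv2.imwrite('pics/cl.png',cv2.resize(p[200:380,340:540],None,fx=3.6,fy=3.6,interpolation=cv2.INTER_CUBIC)[:,:,::-1])
E
```

```text
white 1106 x pct [0.5281 0.5403 0.542  0.5425] y [0.3058 0.3082 0.369  0.3696] z 0.15 0.2092
 face line slope deg -0.45 x@.337 0.5411
 side 794 -9.96 y@.473 0.3758 [0.3587 0.3688 0.3813]
grey 629 x pct [0.5274 0.5401 0.5424 0.5429] y [0.3068 0.3087 0.3705 0.371 ] z 0.03 0.0628
 face line slope deg -0.84 x@.337 0.5414
 side 514 2.32 y@.473 0.3685 [0.3589 0.3693 0.3707]
```

View pics/cl.png

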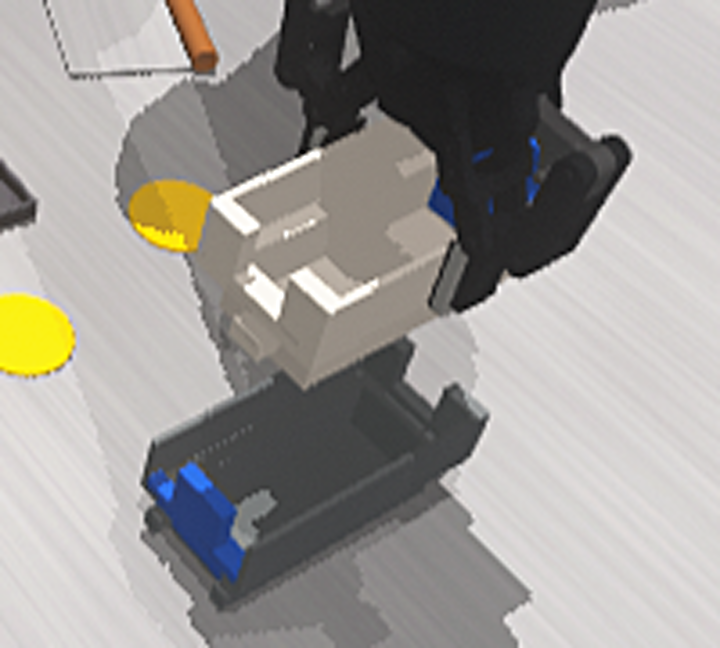

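The faces agree to about 1 mm: x 0.5411 against 0.5414, and y needs +1.2 mm. Lowering to just above seated.

Emit:
play_rows(
  series=[
    {"jaw":1,"xyz":[0.02,0.5,0],"twist":0},
    {"jaw":1,"xyz":[0.03,1.0,0],"twist":0},
    {"jaw":1,"xyz":[0.03,1.4,0],"twist":0},
    {"jaw":1,"xyz":[0.03,1.8,0],"twist":0},
    {"jaw":1,"xyz":[0.03,2.0,0],"twist":0},
    {"jaw":1,"xyz":[0.03,2.1,0],"twist":0},
    {"jaw":1,"xyz":[0.03,2.1,0],"twist":0},
    {"jaw":1,"xyz":[0.03,2.1,0],"twist":0},
  ],
)

```text
time: 22.62
ee_pos: [0.4725, 0.3386, 0.0854]
tool_rot: [-1.203, -1.22, 1.218]
ft_force: [0.2, -0.1, -2.1]
gripper_width: 0.0637
```

```bash
cat > fit.py <<'E'
from h import *
import sys
def fit(tag,dz):
    p,d,W=look(tag,('scene',))['scene']
    for nm,(zl,zh) in {'white':(dz+.010,dz+.07),'grey':(.03,.055)}.items():
        P=sel(W,(.525,.57),(.28,.40),(zl,zh))
        Q=P[P[:,0]>np.percentile(P[:,0],40)];k=np.polyfit(Q[:,1],Q[:,0],1)
        print(nm,len(P),'x@.337',np.polyval(k,.337).round(4),'slope',np.degrees(np.arctan(k[0])).round(2),'y',np.percentile(P[:,1],[1,5,95,99]).round(4),'zmax',np.percentile(P[:,2],98).round(4))
    cv2.imwrite(f'pics/c_{tag}.png',cv2.resize(p[200:380,340:540],None,fx=3.6,fy=3.6,interpolation=cv2.INTER_CUBIC)[:,:,::-1])
E
python3 -c "
from fit import *
plan([.4727,.3372,.0756],90.8);fit('m',.06)"
```

```text
cur [0.4725 0.3386 0.0854] yaw 90.76 xyz [-0.034  0.245 -0.003] tw -0.0044280410474470955 down [ 0.001  0.001 -1.   ] j [-0.03  0.75 -0.89  1.84  0.73  0.92  0.32] w 0.0637 F [ 0.18 -0.08 -2.09] t 22.62
white 861 x@.337 0.5413 slope -0.54 y [0.3075 0.3096 0.3708 0.3711] zmax 0.1246
grey 446 x@.337 0.5417 slope -0.38 y [0.3071 0.3089 0.3706 0.3709] zmax 0.054
```

View pics/c_m.png

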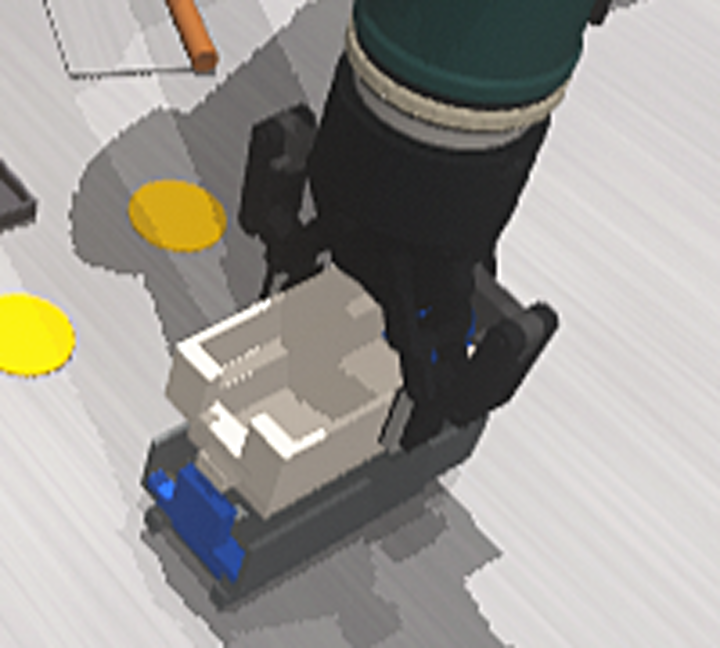

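Aligned to within 0.5 mm. Seating it.

Emit:
play_rows(
  series=[
    {"jaw":1,"xyz":[0,0.1,0],"twist":0},
    {"jaw":1,"xyz":[0,0.17,0],"twist":0},
    {"jaw":1,"xyz":[0,0.21,0],"twist":0},
    {"jaw":1,"xyz":[0,0.21,0],"twist":0},
    {"jaw":1,"xyz":[0,0.21,0],"twist":0},
  ],
)

```text
time: 23.3
ee_pos: [0.4722, 0.3384, 0.0765]
tool_rot: [-1.203, -1.219, 1.219]
ft_force: [0.2, 0.5, -2.4]
gripper_width: 0.0637
```

```bash
python3 -c "
from fit import *
plan([.4725,.3386,.0756],90.8);fit('n',.054)"
```

```text
cur [0.4722 0.3384 0.0765] yaw 90.76 xyz [ 0.006  0.022 -0.006] tw -0.003994784389084316 down [ 0.  0. -1.] j [-0.04  0.76 -0.88  1.84  0.74  0.91  0.31] w 0.0637 F [ 0.25  0.5  -2.41] t 23.30
white 818 x@.337 0.541 slope -0.71 y [0.3075 0.3093 0.3705 0.3711] zmax 0.1159
grey 451 x@.337 0.5417 slope -0.62 y [0.307  0.3089 0.3706 0.3711] zmax 0.0543
```

View pics/c_n.png

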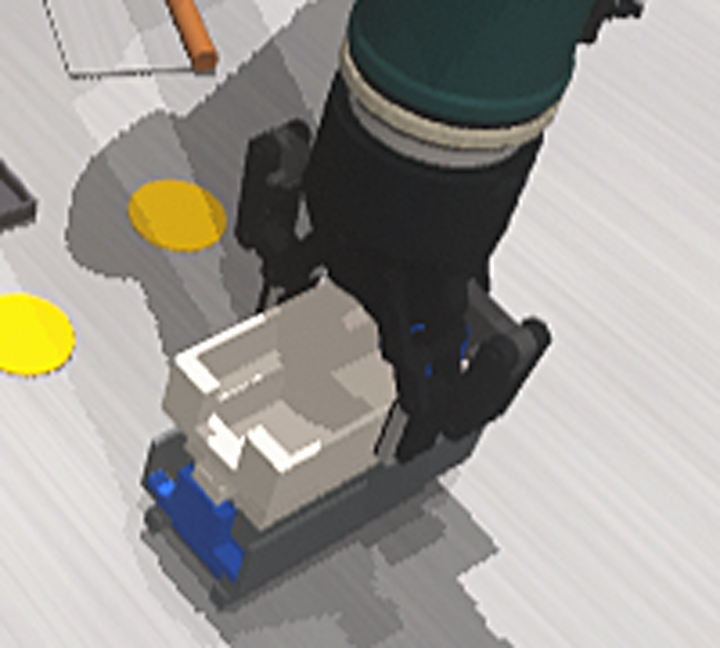

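About 1–2 mm still to go. Easing down, then releasing.

Emit:
play_rows(
  series=[
    {"jaw":1,"xyz":[0,0.02,0],"twist":0},
    {"jaw":1,"xyz":[0,0.04,0],"twist":0},
    {"jaw":1,"xyz":[0,0.05,0],"twist":0},
    {"jaw":1,"xyz":[0,0.05,0],"twist":0},
  ],
)

```text
time: 23.85
ee_pos: [0.4723, 0.3384, 0.0756]
tool_rot: [-1.204, -1.219, 1.219]
ft_force: [-3.0, -2.7, 7.3]
gripper_width: 0.0635
```

```bash
python3 -c "
from fit import *
plan([.4725,.3386,.0756],90.8);fit('o',.054)"
```

```text
cur [0.4723 0.3384 0.0756] yaw 90.75 xyz [ 0.004 -0.    -0.005] tw -0.004546742005082649 down [ 0.001 -0.    -1.   ] j [-0.04  0.76 -0.88  1.84  0.74  0.91  0.31] w 0.0635 F [-3.03 -2.74  7.3 ] t 23.85
white 803 x@.337 0.5411 slope -0.52 y [0.3073 0.3095 0.3707 0.3712] zmax 0.1148
grey 454 x@.337 0.5417 slope -0.5 y [0.3075 0.309  0.3706 0.371 ] zmax 0.0548
```

Contact came at exactly the expected height (7 N up, TCP 0.0756). Releasing.

Emit:
play_rows(
  series=[
    {"jaw":0.3,"xyz":[0,0,0],"twist":0},
    {"jaw":0.15,"xyz":[0,0,0],"twist":0},
    {"jaw":0,"xyz":[0,0,0],"twist":0},
    {"jaw":0,"xyz":[0,0,0],"twist":0},
    {"jaw":0,"xyz":[0,0,0],"twist":0},
    {"jaw":0,"xyz":[0,-0.4,0],"twist":0},
    {"jaw":0,"xyz":[0,-1.2,0],"twist":0},
    {"jaw":0,"xyz":[0,-2.2,0],"twist":0},
    {"jaw":0,"xyz":[0,-3.2,0],"twist":0},
    {"jaw":0,"xyz":[0,-3.4,0],"twist":0},
  ],
)

```text
time: 25.15
ee_pos: [0.4731, 0.3397, 0.2142]
tool_rot: [-1.204, -1.224, 1.215]
ft_force: [-0.4, -0.3, -0.1]
gripper_width: 0.0854
```

```bash
python3 -c "
from fit import *
fit('p',.054);plan([.401,-.31,.2],86)"
```

```text
white 800 x@.337 0.5412 slope -0.54 y [0.3074 0.3097 0.3708 0.3712] zmax 0.115
grey 446 x@.337 0.5417 slope -0.67 y [0.3076 0.3089 0.3705 0.3711] zmax 0.0546
cur [0.4729 0.3392 0.2135] yaw 90.76 xyz [-16.206   0.299   2.015] tw 0.47597818697199157 down [ 0.004  0.002 -1.   ] j [ 0.06  0.6  -1.02  1.75  0.57  1.12  0.44] w 0.0852 F [ 1.28 -0.06  0.06] t 25.20
```

View pics/c_p.png

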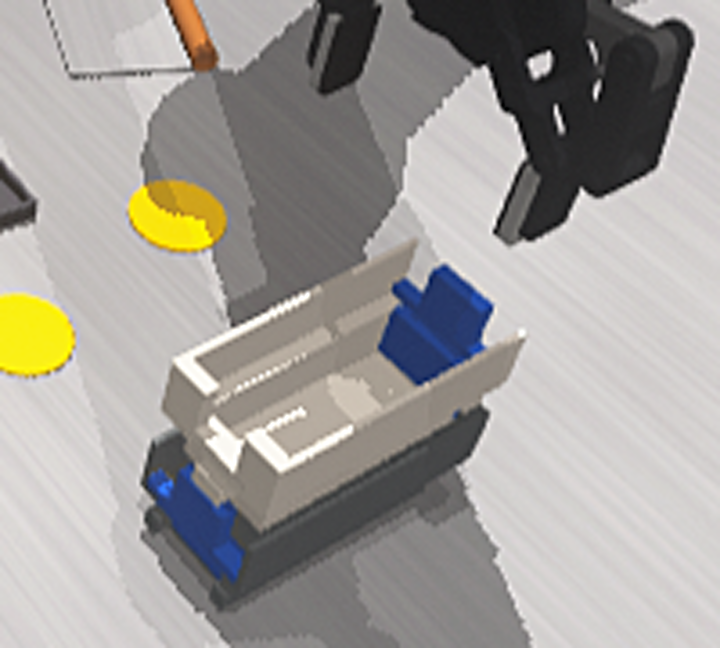

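The white tub sits high on the grey rim, with the rim at z of about 0.115 (0.114 expected). Its blue end is over the grey plain end, and the grey tub hasn't moved. Fetching the yellow shaker next.

Emit:
play_rows(
  series=[
    {"jaw":0,"xyz":[-0.8,0,0],"twist":0.1},
    {"jaw":0,"xyz":[-2.2,0.05,0],"twist":0.2},
    {"jaw":0,"xyz":[-3.6,0.1,0],"twist":0.3},
    {"jaw":0,"xyz":[-5,0.15,0],"twist":0.4},
    {"jaw":0,"xyz":[-6.4,0.2,0.1],"twist":0.48},
    {"jaw":0,"xyz":[-7.8,0.2,0.2],"twist":0.48},
    {"jaw":0,"xyz":[-9.2,0.25,0.4],"twist":0.48},
    {"jaw":0,"xyz":[-10.6,0.3,0.7],"twist":0.48},
    {"jaw":0,"xyz":[-12,0.3,1],"twist":0.48},
    {"jaw":0,"xyz":[-13.4,0.3,1.4],"twist":0.48},
    {"jaw":0,"xyz":[-14.8,0.3,1.7],"twist":0.48},
    {"jaw":0,"xyz":[-15.8,0.3,2],"twist":0.48},
    {"jaw":0,"xyz":[-16.2,0.3,2.01],"twist":0.48},
    {"jaw":0,"xyz":[-16.2,0.3,2.01],"twist":0.48},
    {"jaw":0,"xyz":[-16.2,0.3,2.01],"twist":0.48},
    {"jaw":0,"xyz":[-16.2,0.3,2.01],"twist":0.48},
  ],
)

```text
time: 27.2
ee_pos: [0.401, -0.309, 0.1986]
tool_rot: [-1.24, -1.159, 1.159]
ft_force: [-0.1, -0.1, 1.3]
gripper_width: 0.0855
```

```bash
python3 -c "
from h import *
look('q',('scene',));plan([.401,-.31,.0452],86)"
```

```text
cur [ 0.4009 -0.3093  0.1986] yaw 86.11 xyz [-1.600e-02  3.836e+00 -3.000e-03] tw 0.010854946158028156 down [-0. -0. -1.] j [ 1.45  0.51 -1.08  1.93  0.53  1.02  1.63] w 0.0850 F [-0.32  0.33  0.08] t 27.25
```

View pics/scene_q.png

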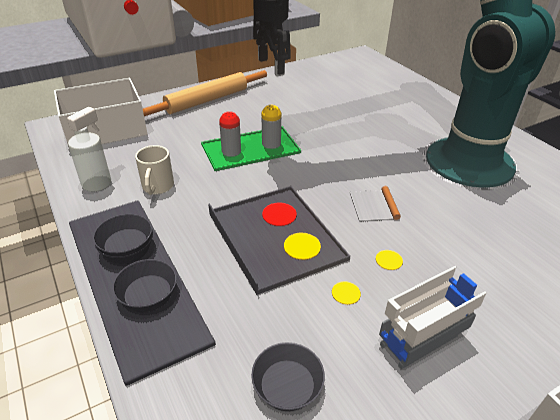

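The stack stands at (430,310). The gripper is over the yellow shaker.

Emit:
play_rows(
  series=[
    {"jaw":0,"xyz":[-0.01,0.8,0],"twist":0},
    {"jaw":0,"xyz":[-0.01,1.8,0],"twist":0},
    {"jaw":0,"xyz":[-0.01,2.8,0],"twist":0},
    {"jaw":0,"xyz":[-0.01,3.5,0],"twist":0},
    {"jaw":0,"xyz":[-0.01,3.8,0],"twist":0},
    {"jaw":0,"xyz":[-0.01,3.82,0],"twist":0},
    {"jaw":0,"xyz":[-0.01,3.82,0],"twist":0},
    {"jaw":0.3,"xyz":[-0.01,3.82,0],"twist":0},
    {"jaw":0.6,"xyz":[-0.01,3.82,0],"twist":0},
    {"jaw":1,"xyz":[-0.01,3.82,0],"twist":0},
    {"jaw":1,"xyz":[-0.01,3.82,0],"twist":0},
    {"jaw":1,"xyz":[-0.01,3.82,0],"twist":0},
    {"jaw":1,"xyz":[-0.01,3.82,0],"twist":0},
  ],
)

```text
time: 28.88
ee_pos: [0.4007, -0.3113, 0.0464]
tool_rot: [-1.243, -1.157, 1.158]
ft_force: [-1.2, 0.1, 5.8]
gripper_width: 0.049
```

```bash
python3 -c "
from h import *
look('r',('scene',));plan([.5315,.0558,.0492],86)"
```

```text
cur [ 0.4007 -0.3113  0.0464] yaw 85.96 xyz [ 9.385 -0.078 -2.616] tw -0.003797111785178231 down [ 0.    -0.001 -1.   ] j [ 1.26  0.71 -0.85  2.03  0.78  0.77  1.43] w 0.0490 F [-0.44  0.82  6.39] t 28.93
```

View pics/scene_r.png

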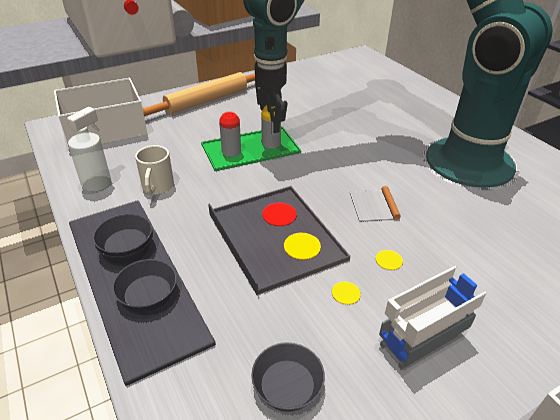

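Emit:
play_rows(
  series=[
    {"jaw":1,"xyz":[0,-0.5,0],"twist":0},
    {"jaw":1,"xyz":[0,-1.3,0],"twist":0},
    {"jaw":1,"xyz":[0.3,-2.2,-0.05],"twist":0},
    {"jaw":1,"xyz":[1,-2.7,-0.25],"twist":0},
    {"jaw":1,"xyz":[2,-2.7,-0.6],"twist":0},
    {"jaw":1,"xyz":[3.1,-2.7,-0.9],"twist":0},
    {"jaw":1,"xyz":[4.2,-2.7,-1.2],"twist":0},
    {"jaw":1,"xyz":[5.3,-2.7,-1.5],"twist":0},
    {"jaw":1,"xyz":[6.4,-2.7,-1.8],"twist":0},
    {"jaw":1,"xyz":[7.5,-2.7,-2.1],"twist":0},
    {"jaw":1,"xyz":[8.5,-2.7,-2.4],"twist":0},
    {"jaw":1,"xyz":[9.2,-2.5,-2.6],"twist":0},
    {"jaw":1,"xyz":[9.38,-2,-2.62],"twist":0},
    {"jaw":1,"xyz":[9.38,-1.2,-2.62],"twist":0},
    {"jaw":1,"xyz":[9.38,-0.5,-2.62],"twist":0},
    {"jaw":1,"xyz":[9.38,-0.25,-2.62],"twist":0},
    {"jaw":1,"xyz":[9.38,-0.25,-2.62],"twist":0},
    {"jaw":1,"xyz":[9.38,-0.25,-2.62],"twist":0},
  ],
)

```text
time: 31.18
ee_pos: [0.532, 0.0556, 0.0566]
tool_rot: [-1.243, -1.158, 1.156]
ft_force: [-0.6, 0.1, -2.0]
gripper_width: 0.049
```

```bash
python3 -c "
from h import *
o=look('s');plan([.5315,.0558,.0504],86)
cv2.imwrite('pics/c_s.png',np.hstack([cv2.resize(o['scene'][0][150:290,220:360],None,fx=4,fy=4),cv2.resize(o['top'][0][170:260,215:305],(240,240))[np.r_[0:240].repeat(1)].repeat(1,0) if 0 else cv2.copyMakeBorder(cv2.resize(o['top'][0][190:250,220:320],None,fx=2.4,fy=2.4),0,416,0,0,0)])[:,:,::-1])"
```

```text
cur [0.532  0.0557 0.0566] yaw 85.94 xyz [0.001 0.156 0.013] tw -0.005637551054410039 down [ 0.002 -0.    -1.   ] j [ 0.49  0.72 -0.85  1.96  0.76  0.81  0.7 ] w 0.0493 F [-0.11 -1.11 -1.7 ] t 31.27
```

View pics/c_s.png

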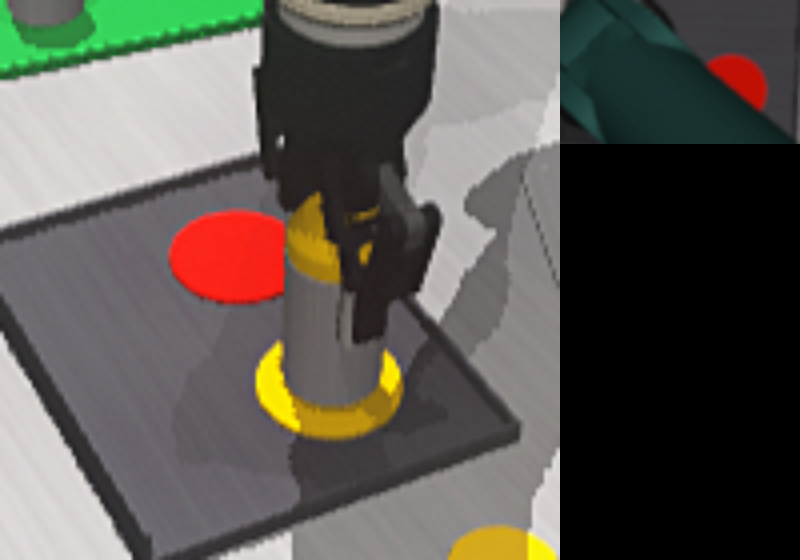

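```bash
python3 - <<'E'
from h import *
m=vision.camera_model('scene')
def proj(P):
    c=m['view'][:3,:3]@np.array(P)+m['view'][:3,3];q=m['mtx']@c;return (q/q[2])[:2].round(2)
print(proj([.532,.0557,.04]),proj([.5313,.0563,.007]),proj([.5315,.055,.007]))
P0=np.load('scene0p.npy');p=cv2.imread('pics/scene_s.png')[:,:,::-1]
# steel edges along a row: original vs now
for nm,im,rows in(('orig',P0,(232,236)),('now',p,(240,244))):
    for r in rows: print(nm,r,[tuple(x) for x in im[r,284:324]][::1] if 0 else im[r,284:324].astype(int).sum(1).tolist())
E
```

```text
[302.09 233.14] [301.84 245.26] [301.41 244.89]
orig 232 [415, 292, 298, 302, 296, 299, 223, 237, 259, 266, 264, 271, 284, 273, 293, 283, 291, 292, 290, 294, 286, 283, 289, 278, 282, 281, 273, 266, 265, 253, 241, 241, 304, 298, 299, 303, 300, 298, 297, 296]
orig 236 [390, 289, 285, 284, 420, 531, 197, 235, 259, 265, 272, 276, 282, 277, 291, 285, 291, 286, 290, 293, 282, 283, 285, 279, 280, 280, 266, 265, 261, 252, 227, 292, 256, 257, 270, 297, 298, 300, 307, 300]
now 240 [283, 516, 499, 491, 495, 480, 260, 239, 259, 272, 278, 283, 289, 297, 293, 297, 299, 299, 306, 307, 301, 276, 282, 277, 277, 282, 268, 265, 266, 253, 231, 293, 497, 496, 501, 236, 259, 282, 286, 150]
now 244 [510, 492, 484, 483, 487, 497, 505, 211, 255, 281, 277, 286, 291, 298, 301, 300, 298, 300, 301, 304, 300, 296, 278, 276, 276, 279, 265, 268, 262, 245, 234, 472, 475, 482, 488, 504, 237, 146, 163, 173]
```

By pixel columns the shaker's axis is at 302.6 and the mat's centre at 301.6–302, so it's within about 1 mm. Nudging +x 1 mm, then lowering and releasing.

Emit:
play_rows(
  series=[
    {"jaw":1,"xyz":[0,0.07,-0.02],"twist":0},
    {"jaw":1,"xyz":[0,0.14,-0.02],"twist":0},
    {"jaw":1,"xyz":[0,0.155,-0.02],"twist":0},
    {"jaw":1,"xyz":[0,0.155,-0.02],"twist":0},
    {"jaw":0.7,"xyz":[0,0.155,-0.02],"twist":0},
    {"jaw":0.3,"xyz":[0,0.155,-0.02],"twist":0},
    {"jaw":0,"xyz":[0,0.155,-0.02],"twist":0},
    {"jaw":0,"xyz":[0,0.155,-0.02],"twist":0},
    {"jaw":0,"xyz":[0,0.155,-0.02],"twist":0},
    {"jaw":0,"xyz":[0,-0.5,-0.02],"twist":0},
    {"jaw":0,"xyz":[0,-1.5,-0.02],"twist":0},
    {"jaw":0,"xyz":[0,-2.8,-0.02],"twist":0},
    {"jaw":0,"xyz":[0,-3.6,-0.02],"twist":0},
    {"jaw":0,"xyz":[0,-3.6,-0.02],"twist":0},
  ],
)

```text
time: 33.02
ee_pos: [0.5336, 0.0561, 0.202]
tool_rot: [-1.245, -1.16, 1.155]
ft_force: [0.1, 0.2, -0.1]
gripper_width: 0.0857
```

```bash
python3 -c "
from h import *
look('t',('scene',));plan([.5095,-.328,.2],86)"
```

```text
cur [0.5325 0.0555 0.2003] yaw 85.93 xyz [-9.605  0.012 -0.106] tw -0.006690091103079965 down [ 0.002 -0.001 -1.   ] j [ 0.63  0.54 -1.04  1.87  0.54  1.05  0.87] w 0.0852 F [ 0.44  0.14 -0.21] t 33.08
```

View pics/scene_t.png

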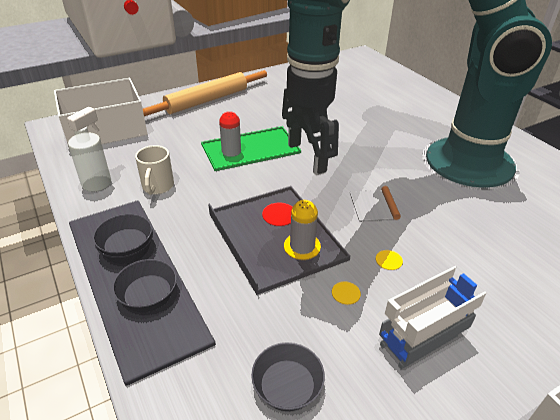

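The yellow shaker stands upright on its mat at (302,228). Fetching the red one.

Emit:
play_rows(
  series=[
    {"jaw":0,"xyz":[-0.8,0,0],"twist":0},
    {"jaw":0,"xyz":[-2.2,0,-0.02],"twist":0},
    {"jaw":0,"xyz":[-3.6,0,-0.04],"twist":0},
    {"jaw":0,"xyz":[-5,0,-0.06],"twist":0},
    {"jaw":0,"xyz":[-6.4,0,-0.08],"twist":0},
    {"jaw":0,"xyz":[-7.8,0,-0.1],"twist":0},
    {"jaw":0,"xyz":[-9,0,-0.1],"twist":0},
    {"jaw":0,"xyz":[-9.6,0,-0.1],"twist":0},
    {"jaw":0,"xyz":[-9.6,0,-0.1],"twist":0},
    {"jaw":0,"xyz":[-9.6,0,-0.1],"twist":0},
    {"jaw":0,"xyz":[-9.6,0,-0.1],"twist":0},
  ],
)

```text
time: 34.45
ee_pos: [0.5094, -0.3257, 0.1996]
tool_rot: [-1.24, -1.159, 1.159]
ft_force: [0.1, 0.0, -0.6]
gripper_width: 0.0855
```

```bash
python3 -c "
from h import *
plan([.509,-.328,.0455],86)"
```

```text
cur [ 0.5094 -0.3257  0.1996] yaw 86.12 xyz [-0.06   3.852  0.006] tw 0.012409149443327295 down [-0.  0. -1.] j [ 1.21  0.65 -0.99  1.7   0.6   1.12  1.54] w 0.0855 F [ 0.1   0.01 -0.63] t 34.45
```

Emit:
play_rows(
  series=[
    {"jaw":0,"xyz":[-0.04,0.8,0],"twist":0},
    {"jaw":0,"xyz":[-0.04,1.8,0],"twist":0},
    {"jaw":0,"xyz":[-0.04,2.8,0],"twist":0},
    {"jaw":0,"xyz":[-0.04,3.5,0],"twist":0},
    {"jaw":0,"xyz":[-0.04,3.8,0],"twist":0},
    {"jaw":0,"xyz":[-0.04,3.84,0],"twist":0},
    {"jaw":0,"xyz":[-0.04,3.84,0],"twist":0},
    {"jaw":0.3,"xyz":[-0.04,3.84,0],"twist":0},
    {"jaw":0.6,"xyz":[-0.04,3.84,0],"twist":0},
    {"jaw":1,"xyz":[-0.04,3.84,0],"twist":0},
    {"jaw":1,"xyz":[-0.04,3.84,0],"twist":0},
    {"jaw":1,"xyz":[-0.04,3.84,0],"twist":0},
    {"jaw":1,"xyz":[-0.04,3.84,0],"twist":0},
  ],
)

```text
time: 36.08
ee_pos: [0.5094, -0.3293, 0.0469]
tool_rot: [-1.243, -1.157, 1.157]
ft_force: [-1.6, 0.5, 6.6]
gripper_width: 0.0495
```

```bash
python3 -c "
from h import *
look('u',('scene',));plan([.525,-.0515,.05],86)"
```

```text
cur [ 0.5094 -0.3292  0.0469] yaw 85.96 xyz [ 6.954 -0.083  0.099] tw -0.003664399770492821 down [ 0.001 -0.001 -1.   ] j [ 1.11  0.83 -0.83  1.79  0.77  0.89  1.42] w 0.0493 F [-1.61  0.48  6.04] t 36.12
```

View pics/scene_u.png

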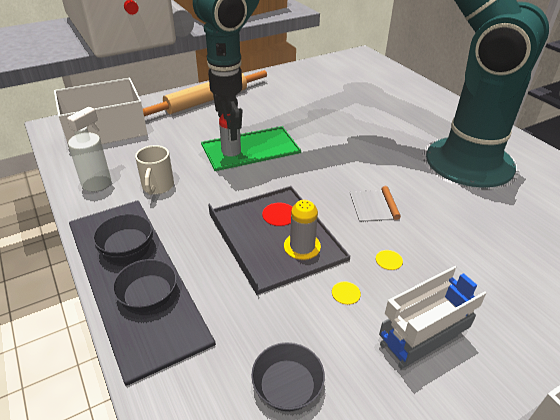

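Emit:
play_rows(
  series=[
    {"jaw":1,"xyz":[0,-0.5,0],"twist":0},
    {"jaw":1,"xyz":[0,-1.3,0],"twist":0},
    {"jaw":1,"xyz":[0.3,-2.2,0],"twist":0},
    {"jaw":1,"xyz":[1,-2.7,0.02],"twist":0},
    {"jaw":1,"xyz":[2,-2.7,0.04],"twist":0},
    {"jaw":1,"xyz":[3,-2.7,0.06],"twist":0},
    {"jaw":1,"xyz":[4,-2.7,0.08],"twist":0},
    {"jaw":1,"xyz":[5,-2.7,0.1],"twist":0},
    {"jaw":1,"xyz":[6,-2.7,0.1],"twist":0},
    {"jaw":1,"xyz":[6.7,-2.6,0.1],"twist":0},
    {"jaw":1,"xyz":[6.95,-2.2,0.1],"twist":0},
    {"jaw":1,"xyz":[6.95,-1.4,0.1],"twist":0},
    {"jaw":1,"xyz":[6.95,-0.7,0.1],"twist":0},
    {"jaw":1,"xyz":[6.95,-0.3,0.1],"twist":0},
    {"jaw":1,"xyz":[6.95,-0.25,0.1],"twist":0},
    {"jaw":1,"xyz":[6.95,-0.25,0.1],"twist":0},
    {"jaw":1,"xyz":[6.95,-0.25,0.1],"twist":0},
  ],
)

```text
time: 38.25
ee_pos: [0.5253, -0.0517, 0.057]
tool_rot: [-1.243, -1.158, 1.156]
ft_force: [-0.0, 0.3, -1.9]
gripper_width: 0.0492
```

```bash
python3 -c "
from h import *
o=look('v',('scene',));plan([.5245,-.0515,.0509],86)
p=o['scene'][0]
cv2.imwrite('pics/c_v.png',cv2.resize(p[150:290,200:360],None,fx=4,fy=4)[:,:,::-1])
P0=np.load('scene0p.npy')
for r in (205,209): print(P0[r,258:296].astype(int).sum(1).tolist(),p[r,258:296].astype(int).sum(1).tolist(),sep='\n')"
```

```text
cur [ 0.5252 -0.0517  0.0569] yaw 85.95 xyz [0.005 0.151 0.018] tw -0.005464882454106146 down [ 0.002 -0.    -1.   ] j [ 0.7   0.71 -0.86  1.98  0.76  0.81  0.9 ] w 0.0494 F [ 0.68  0.13 -1.55] t 38.30
[765, 765, 511, 323, 353, 354, 347, 331, 473, 755, 765, 189, 253, 271, 284, 290, 296, 293, 294, 296, 302, 291, 291, 291, 281, 278, 285, 267, 261, 254, 239, 219, 331, 266, 281, 419, 428, 489]
[291, 296, 287, 288, 289, 287, 291, 288, 290, 330, 262, 259, 279, 279, 285, 291, 291, 309, 300, 297, 305, 308, 301, 283, 291, 278, 280, 279, 274, 263, 256, 248, 234, 222, 249, 257, 290, 317]
[456, 765, 763, 765, 728, 294, 338, 349, 354, 338, 323, 468, 765, 466, 221, 277, 299, 290, 293, 295, 299, 287, 293, 290, 282, 279, 271, 266, 259, 252, 234, 250, 324, 431, 429, 424, 427, 431]
[296, 294, 295, 287, 284, 326, 316, 311, 316, 220, 231, 258, 281, 284, 284, 291, 287, 312, 306, 307, 303, 307, 305, 281, 284, 283, 276, 279, 273, 261, 253, 247, 230, 233, 331, 322, 336, 338]
```

View pics/c_v.png

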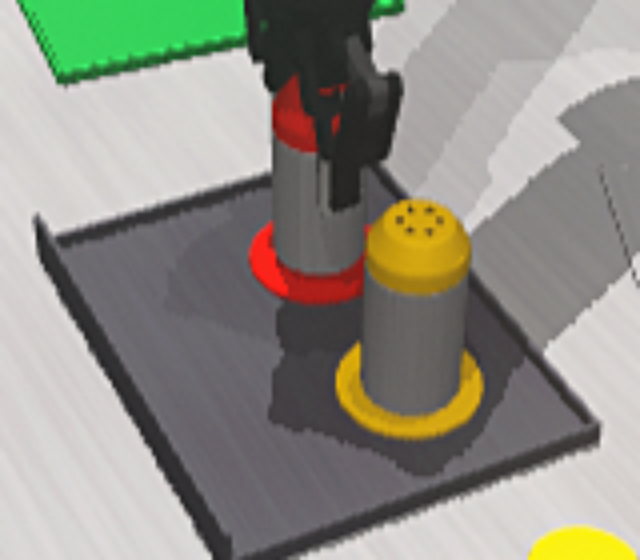

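Emit:
play_rows(
  series=[
    {"jaw":1,"xyz":[0,0.07,0],"twist":0},
    {"jaw":1,"xyz":[0,0.14,0],"twist":0},
    {"jaw":1,"xyz":[0,0.155,0],"twist":0},
    {"jaw":1,"xyz":[0,0.155,0],"twist":0},
    {"jaw":0.7,"xyz":[0,0.155,0],"twist":0},
    {"jaw":0.3,"xyz":[0,0.155,0],"twist":0},
    {"jaw":0,"xyz":[0,0.155,0],"twist":0},
    {"jaw":0,"xyz":[0,0.155,0],"twist":0},
    {"jaw":0,"xyz":[0,0.155,0],"twist":0},
    {"jaw":0,"xyz":[0,-0.5,0],"twist":0},
    {"jaw":0,"xyz":[0,-1.5,0],"twist":0},
    {"jaw":0,"xyz":[0,-2.8,0],"twist":0},
    {"jaw":0,"xyz":[-1,-3.6,0],"twist":0},
    {"jaw":0,"xyz":[-2.4,-3.8,0],"twist":0},
    {"jaw":0,"xyz":[-3.8,-3.8,0],"twist":0},
    {"jaw":0,"xyz":[-5.2,-3.8,0],"twist":0},
    {"jaw":0,"xyz":[-6.6,-3.8,0],"twist":0},
    {"jaw":0,"xyz":[-7,-3.8,0],"twist":0},
  ],
)

```text
time: 40.55
ee_pos: [0.5033, -0.3356, 0.2072]
tool_rot: [-1.244, -1.151, 1.153]
ft_force: [0.2, 0.4, 0.1]
gripper_width: 0.0853
```

```bash
python3 - <<'E'
from h import *
o=look('w');plan([.5,-.3,.2])
P0={n:np.load(n+'0p.npy') for n in o}
for n in o:
    p,d,W=o[n]
    for k,y in(('red',-.05),('yel',.055)):
        for im,nm in((P0[n],'orig'),(p,'now')):
            W_=W if nm=='now' else world(n,np.load(n+'0.npy'))
            m=masks(im)[k];P=W_[m];P=P[(abs(P[:,1]-y)<.06)&(abs(P[:,0]-.53)<.07)]
            Q=P[(P[:,2]>.1)];print(n,k,nm,circ(Q)[0].round(4),'mid',((Q.max(0)+Q.min(0))/2).round(4),Q[:,2].max().round(4))
    P=sel(W,(.36,.6),(.26,.42),(.107,.13));print(n,'white rim',rect(P),np.median(P[:,2]).round(4))
    P=sel(W,(.3,.65),(.26,.46),(.01,.055));print(n,'grey side',rect(P))
    D=np.abs(p.astype(int)-P0[n].astype(int)).max(-1)
cv2.imwrite('pics/c_w.png',cv2.resize(o['scene'][0][150:290,200:360],None,fx=4,fy=4)[:,:,::-1])
cv2.imwrite('pics/c_w2.png',cv2.resize(o['top'][0][160:290,110:330],None,fx=3.6,fy=3.6,interpolation=cv2.INTER_CUBIC)[:,:,::-1])
E
```

```text
cur [ 0.5042 -0.3327  0.2075] yaw 85.76 xyz [0.806 0.188 0.164] tw None down [-0.     0.001 -1.   ] j [ 1.23  0.64 -1.    1.7   0.59  1.13  1.56] w 0.0855 F [-0.59 -0.01  0.76] t 40.65
top red orig [ 0.5256 -0.0546] mid [ 0.5256 -0.055   0.108 ] 0.116
top red now [ 0.5227 -0.0517] mid [ 0.5232 -0.0515  0.1085] 0.1169
top yel orig [0.532  0.0535] mid [0.5321 0.0543 0.1079] 0.1157
top yel now [0.5317 0.0547] mid [0.531  0.0544 0.1078] 0.1154
top white rim (array([472.8, 336.7]), array([138.9,  65.4]), 0.59) 0.1118
top grey side (array([473.4, 331.4]), array([139.2,  55.6]), 1.14)
scene red orig [ 0.5276 -0.0484] mid [ 0.527  -0.0481  0.1075] 0.115
scene red now [ 0.5243 -0.0462] mid [ 0.523  -0.0466  0.1073] 0.1144
scene yel orig [0.5341 0.0597] mid [0.5325 0.0596 0.1073] 0.1144
scene yel now [0.534  0.0607] mid [0.533  0.0618 0.1074] 0.1145
scene white rim (array([471.8, 338. ]), array([142.5,  66. ]), 0.71) 0.113
scene grey side (array([472.6, 338.7]), array([ 65.1, 142.4]), 179.89)
```

View pics/scene_w.png

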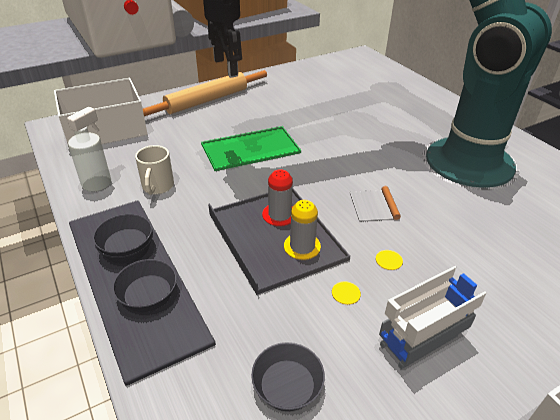

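View pics/c_w2.png

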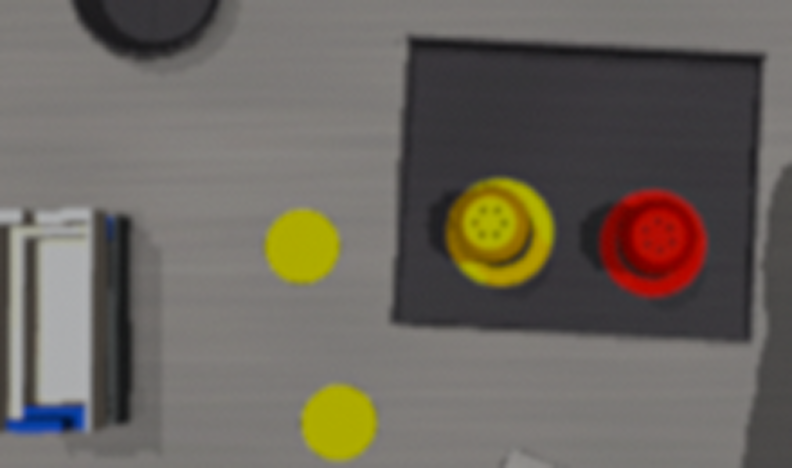

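View pics/c_w.png

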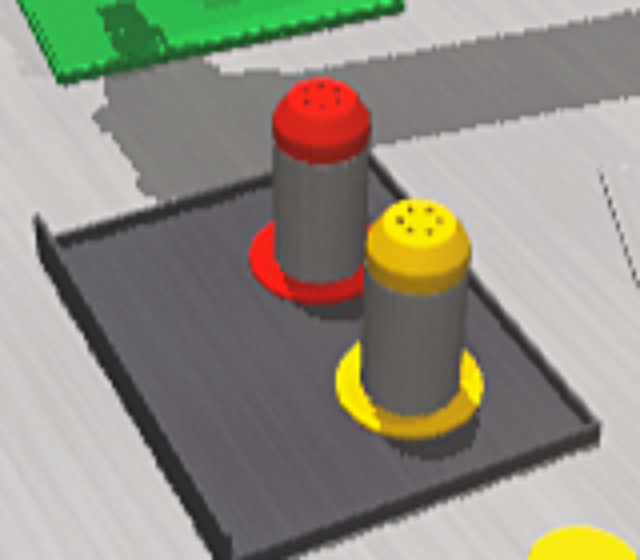

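Both views put each shaker upright and within about 1.5 mm of its mat's centre. The white tub is stacked with its rim at z of about 0.113, square on the unmoved grey tub. Mug and tin are where they were, and the gripper is clear. Handing in.

```bash
python3 -c "
from h import *
p=cv2.imread('pics/top_w.png').astype(int);q=cv2.imread('pics/top0.png').astype(int)
for n,(r,c) in dict(mug=((128,165),(355,410)),tin=((130,178),(125,176))).items(): print(n,abs(p-q)[r[0]:r[1],c[0]:c[1]].max(-1).mean())
s=ctrl.get_state();print(abs(s['joint_vel']).max(),s['ft_force'])
print(ctrl.hand_in())"
```

```text
mug 5.448648648648649
tin 4.343954248366013
0.046109970498069155 [-0.58640834 -0.01052985  0.75540389]
the job is handed in; nothing more can be done
None
```

The job is done and handed in at about 41 s of the 147 s allowed. The tubs are stacked to air, and both shakers are back on their own mats.

- **Shakers:** I parked both upright on the green tray, then put them back. In the top view each stands within about 1.5 mm of its mat's centre. The two cameras disagree by about 3 mm in where they place things, and for the yellow one the scene camera alone suggested about 2 mm off.
- **Tubs:** the white tub is turned with its blue end over the grey tub's plain end. Its rim is at 112–115 mm (114 expected when stacked), so it did not nest. It seated with light contact at the expected height, and the end faces line up to about 1 mm.
- **Left alone:** the grey tub's position matches the first measurement to within about 1 mm. The mug and pie tin look unchanged in the before and after top views.

The highest wrist reading I saw was about 8 N. Just before hand-in the gripper was open and clear of everything. No checks failed.

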